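# Load the magnetic honing base and throw its lever with the hooked rod

### The job

Load the honing station: first release the magnet by reaching over the splash guard with the hooked rod and pushing the lever behind the guard fully away from it, and lay the rod back in its wooden rest; then lower every sharpening plate from the rubber mat over a pair of locating pins on the base, one plate to a pair, until each lies flush. Then clamp them: with the rod's hook pull the lever fully back towards the guard, and lay the rod back in its rest as it was. Never put the hand itself down behind the guard, and leave the spray bottle, chisel and block plane where they are.

Things in the scene. Friction and masses are not known exactly. Their poses are not given: they have to be found in the camera images.
- station: The magnetic honing base, fixed to the bench: a steel block 210 (x) x 250 (y) x 30 mm with three pairs of round-nosed locating pins on top, 10 mm in diameter, 11 mm tall, the two of a pair 150 mm apart along x, the pairs 85 mm apart along y. Origin: centre of the block's underside, on the bench; x points away from the robot towards guard and lever, z up. Its yaw is up to 0.12 rad.
- bay0 (a point): Midpoint between the first pair of pins (station x = 0, y = +85 mm), on the block's top face, 30 mm above the bench. A plate is seated when its origin is here and its x axis lies along the station's x axis, either way round. Site axes are the station's.
- bay1 (a point): The same for the middle pair (station y = 0).
- bay2 (a point): The same for the last pair (station y = -85 mm).
- guard_top (a point): Middle of the top edge of the splash guard, 130 mm above the bench: an upright clear sheet in an aluminium frame, 262 mm wide, up to 10 mm thick, across the far edge of the base at station x = 116 mm.
- mag_lever (a joint): The magnet lever behind the guard, on a cross pin along station y at station x = 195 mm, y = 0, z = 30 mm. Angle in rad: 0 = leaning 0.5 rad away from the guard (off), 1.0 = at its stop, leaning 0.5 rad towards the guard (on). Friction of about 2 N at its bar; it stays where it is left. Starts between 0.92 and 1.0.
- lever_bar (a point): Middle of the black cross-bar on the magnet lever, 60 mm from the pin: 14 mm in diameter, 74 mm long along station y. Moves with the lever: at angle 0 at station x = 224 mm, z = 83 mm; half way at 195 and 90; at 1.0 at 166 and 83 (38 mm are then free between bar and guard). Behind it 40 mm are free; its housing beneath is 18 mm high (41 mm near the pin).
- plate0: One of 2 or 3 like steel sharpening plates (absent: None): 180 x 50 x 8 mm, a dotted abrasive face 116 x 50 x 4 mm on the middle of its top (12 mm thick there), a 13 mm through hole near each end, 75 mm either side of the middle on the long centre line. 0.4 to 0.65 kg. Origin: centre of its underside; x along its length, z up. Fits either way round. Starts flat on the mat, its length across it.
- plate1: As plate0.
- plate2: As plate0.
- mat: Thin black rubber mat, 320 (x) x 220 (y) x 3 mm, fixed to the bench to the left or the right of the station; the plates start on it, side by side. Origin: centre of its underside.
- rod: The hooked rod, 0.19 kg: a square wooden handle, 28 x 28 mm, from 132 mm behind to 30 mm ahead of the origin, then a 10 mm round steel rod that at x = 180 mm bends square down into a hook 110 mm long. Origin: on the handle's axis at the point of balance, the place to grip; x towards the bend, z up, hook along -z. Starts level in the rest, hook hanging down.
- rod_tip (a point): Lower end of the rod's hook: rod x = 180 mm, z = -110 mm.
- rest: The rod's wooden rest, fixed on the other side of the station from the mat: a board with two notched posts, 18 mm thick, their notches flared upwards. The post at rest x = -100 mm carries the handle, that at x = 70 mm the steel rod; their prongs rise up to 25 mm above the rod's axis. Between them the handle is free to grip from above. Origin: on the bench; x along the rod to its hook.
- rest_seat (a point): Where the rod's origin belongs in the rest: 140 mm above the bench. Site axes are the rest's.
- spray: Clear spray bottle with a black head, 180 mm tall, standing on the far part of the bench to the left of the lever; not to be disturbed. Origin: centre of its underside.
- chisel: Chisel with a blue handle, 260 mm long, lying on the far part of the bench; not to be disturbed. Origin: near its middle, on the bench.
- plane: Small iron block plane, 160 mm long, 55 mm high, on the far part of the bench; not to be disturbed. Origin: centre of its sole.

How it is judged:
By the outcome, as a careful person would: the job done as asked, in the order asked, and still so for the second after the job is handed in, with the robot touching nothing.
Of plate1, plate2 only 1 to 2 are there at a start; the rules pass over those that are not, and their reading is None.
At some moment in a run one of plate0 may be knocked a few centimetres aside while the robot is not near it.
It also fails if it takes over 210 s, if anything falls off the work surface, if the arm or the gripper's body presses on something with over 40 N, if the wrist force passes 120 N, or if a joint passes its speed limit or range.

### The arm

A 7-joint arm with a two-finger parallel gripper is mounted at the origin on the work surface. World frame = base frame: x ahead of the robot, y to its left, z up, the work surface at z = 0. Lengths are in m, angles in rad, forces in N, time in s.
With the tool pointing down it reaches from about 0.4 to 0.85 m from the base axis. Payload 10.4 kg.
Tool frame: the origin (TCP) lies between the finger pads, 19 mm behind the fingertips; this is the grasp point; y points along the fingers, z is the direction in which the jaws open and shut, and the axes are right-handed (so a half turn about y gives the same grasp; the last joint's range is limited). The gripper opens to 85 mm and grips with 20 to 120 N. Pads are 22 mm wide; open, the fingers measure 114 mm over their backs; the gripper's body (76 mm by 85 mm) begins 54 mm behind the grasp point. The pads swing forward as they close: fully open they stand 13 mm farther back than shut.
Start: joints at [1.275, 0.332, -0.065, 1.46, 0.022, 1.35, -0.088], TCP at [0.168, -0.602, 0.25] pointing down, gripper open.
Joint ranges: [-2.6, 2.6], [-0.5, 2.12], [-1.47, 1.34], [0.16, 2.42], [-1.27, 4.41], [0.06, 2.06], [-2.6, 2.6]. Speed limits (rad/s): [2.22, 2.22, 2.79, 2.79, 3.14, 3.14, 3.14].

### API

Orientations are given as a unit quaternion [x, y, z, w].
In Python, from workcell import manip gives the robot as it stands.
- The arm moves only by the tool arm_command, never from a script. Its argument "targets" is a list of rows, each a list of 5 numbers: the shift along the tool's x, y, z in cm, then the turn about the tool's y in rad, then the opening in per cent of the stroke, from 0 (shut) to 100 (fully open). A call has 1 to 10 rows; each row is the pose to reach, as a shift and turn from the pose commanded when the call began, along the tool's axes at that moment; what a row does not reach only later rows make up. A row lasts 1/12 s, in which the tool goes at most 41.7 mm and 7.16 degrees, less where a joint would pass 70% of its speed; a pose out of reach is approached as far as the arm can. A call with a gripper value outside its range is refused whole. The fingers move at their own pace and stop on an object; "squeeze" is the grip in N (left out, the last holds). Time passes only in rows, so rows that repeat a pose let the fingers close. It gives the time, the measured TCP pose, the force and the opening at its end, in the units of the state.
- manip.get_obs(): the state, without advancing time (a new reading comes with each control period).
- manip.camera(name): name is "scene" or "top" or "wrist"; returns the picture (400x640x3 uint8, red, green, blue); there is no depth.
- manip.camera_params(name): a dict with "fx", "fy", "cx", "cy" (pixels), "origin" and "attitude" of the camera in the world. Camera axes: x right, y down, z forward; pixel columns grow to the right and rows downward; lengths in m; the calibration is good to about 2 mm. The wrist camera is an equidistant fisheye: a pixel r from the principal point sees the ray r / f radians off the axis. A picture is of the moment at which its call begins: read the wrist's pose just before it. camera_params takes no time and is no camera call; for the wrist camera it gives the pose at the moment of the call.
- manip.hand_in(): hands the job in, once; it reports no verdict.
The state is a dict: "clock": time; "joint_pos": joint angles; "joint_velocities": joint speeds; "tau": joint torques, N m; "position": TCP position; "ee_rot": TCP orientation; "ft_force": force on the tool from outside, world axes, zero at the start; "torque": the same for the moment, N m; "grip_width": opening from 0.0 (shut) to 1.0 (fully open).
Only numpy, scipy, OpenCV 4.12 (cv2) and the standard library are available. Lean on these libraries where they do the work, as an engineer would, in place of code of your own. Each camera call takes 0.05 s, during which the arm holds its last target. There are 200 camera calls.

## Working session

There is one attempt and no reset: what is moved stays moved. The work goes in short steps, Python scripts to look and compute and a tool call to move; the robot and the scene stay as the last step left them, time stands still between calls to the robot, and variables do not carry over. Pictures are saved under pics/ and viewed, about 12 in all and at most 16, crops included, and the job is handed in when it is done.

Besides the shell and the picture viewer there is one more tool, called after "Call:" as name(argument=value, ...) on one line, values as JSON. arm_command: Moves the arm, as the interface text tells. Its arguments: {"type":"object","properties":{"targets":{"type":"array","items":{"type":"array","items":{"type":"number"}}},"squeeze":{"type":"number"}},"required":["targets"]}

```bash
mkdir -p pics; ls; python3 - <<'E'
from workcell import manip
import cv2
for n in ("scene","top"):
    p=manip.camera_params(n); print(n,p)
    im=manip.camera(n); cv2.imwrite(f"pics/{n}0.png",im[:,:,::-1])
print(manip.camera_params("wrist")); print(manip.get_obs())
E
```

```text
pics
scene {'fx': 448.2967053850423, 'fy': 448.2967053850423, 'cx': 318.26111701693634, 'cy': 194.1105226102232, 'origin': array([1.40485059, 0.78954738, 0.87833384]), 'attitude': array([ 0.35566487,  0.80674761, -0.4353285 , -0.1820711 ])}
top {'fx': 443.70318775639186, 'fy': 443.70318775639186, 'cx': 322.47298180699255, 'cy': 208.23393788903724, 'origin': array([ 0.33799818, -0.00374523,  1.23598964]), 'attitude': array([ 0.70416607, -0.70298579,  0.06963313, -0.07150068])}
{'fx': 309.70691628693146, 'fy': 309.70691628693146, 'cx': 319.83286897713134, 'cy': 202.0379599866441, 'origin': array([ 0.24532404, -0.57992327,  0.37366688]), 'attitude': array([ 0.78662325, -0.59660599, -0.09609059,  0.12669547])}
{'clock': 0.1, 'joint_pos': array([ 1.27539624,  0.33278888, -0.06468237,  1.46083481,  0.0216501 ,
        1.3499042 , -0.08844787]), 'joint_velocities': array([ 0.00076522,  0.00087045, -0.00047347, -0.0019912 ,  0.00040117,
        0.00092753, -0.00055458]), 'tau': array([ 1.99645561e-03, -6.26746202e+01,  4.96578065e-02, -3.92430031e+01,
        1.63847033e-02,  7.00727760e-03, -4.10591736e-05]), 'position': array([ 0.16828492, -0.60160409,  0.24931857]), 'ee_rot': array([-0.09627138,  0.70096283, -0.70010887,  0.09607546]), 'ft_force': array([ 0.75195437, -0.08383224, -0.62158163]), 'torque': array([ 0.05892368,  0.03517186, -0.00737918]), 'grip_width': 0.9995358832235817}
```

View pics/top0.png

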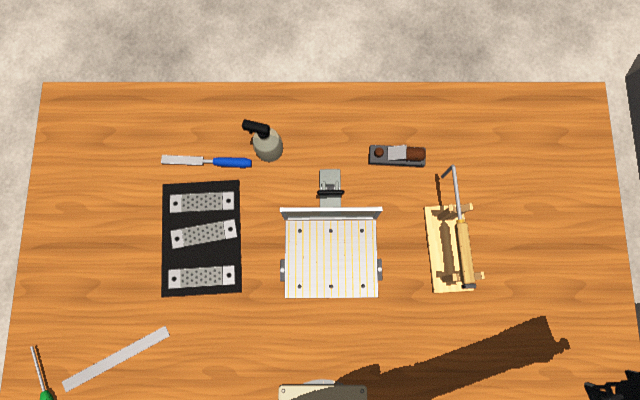

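View pics/scene0.png

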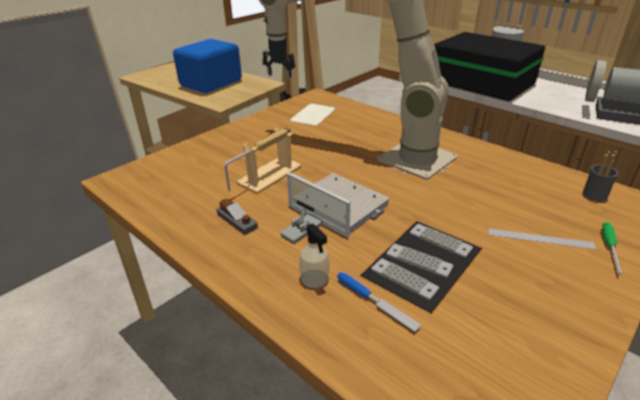

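Top view: six pins at about (300,231), (331,230), (362,230), (299,286), (331,286) and (362,286). The three plates are centred near (201,202), (203,234) and (201,277). The rod's handle lies at (463,225)–(469,287) with its bend near (454,168), and the lever bar is at (331,193). The scene view agrees with this.

```bash
cat > h.py <<'E'
import numpy as np, cv2
from scipy.spatial.transform import Rotation as R
from workcell import manip
def ray(p,uv,fish=False):
    d=np.array([(uv[0]-p['cx'])/p['fx'],(uv[1]-p['cy'])/p['fy']])
    if fish:
        r=np.linalg.norm(d); v=np.array([*(np.sin(r)*d/max(r,1e-9)),np.cos(r)])
    else: v=np.array([*d,1.])
    return R.from_quat(p['attitude']).apply(v)
def pt(p,uv,z,fish=False):
    v=ray(p,uv,fish); return p['origin']+v*(z-p['origin'][2])/v[2]
def tri(p1,uv1,p2,uv2,f1=False,f2=False):
    a,b=ray(p1,uv1,f1),ray(p2,uv2,f2)
    s=np.linalg.lstsq(np.c_[a,-b],p2['origin']-p1['origin'],rcond=None)[0]
    x,y=p1['origin']+a*s[0],p2['origin']+b*s[1]; return (x+y)/2,np.linalg.norm(x-y)
def axes(): 
    o=manip.get_obs(); return o['position'],R.from_quat(o['ee_rot'])
def to(target,jaw=None):
    """cm shift along tool axes to world target; turn about tool y so that jaw (tool z) lies along world angle jaw (mod pi)"""
    p,r=axes(); d=r.inv().apply(np.array(target)-p)*100
    s=f"shift {np.round(d,2)}"
    if jaw is not None:
        z=r.apply([0,0,1]); a=(jaw-np.arctan2(z[1],z[0])+np.pi/2)%np.pi-np.pi/2
        y=r.apply([0,1,0]); s+=f" turn {np.sign(y[2])*a:.3f}"
    print(s)
def snap(n,name=None):
    p=manip.camera_params(n); im=np.ascontiguousarray(manip.camera(n)[:,:,::-1])
    if name: cv2.imwrite(f"pics/{name}.png",im); np.save(f"pics/{name}.npy",p,allow_pickle=True)
    return p,im
def load(name): return np.load(f"pics/{name}.npy",allow_pickle=True).item(),cv2.imread(f"pics/{name}.png")
def proj(p,X,fish=False):
    v=R.from_quat(p['attitude']).inv().apply(np.array(X)-p['origin'])
    if fish:
        q=v[:2]/np.linalg.norm(v[:2])*np.arctan2(np.linalg.norm(v[:2]),v[2])
    else: q=v[:2]/v[2]
    return q*p['fx']+[p['cx'],p['cy']]
E
python3 - <<'E'
from h import *
np.set_printoptions(precision=4,suppress=True)
p=manip.camera_params("top"); im=cv2.imread("pics/top0.png"); np.save("pics/top0.npy",p); np.save("pics/scene0.npy",manip.camera_params("scene"))
g=cv2.cvtColor(im,cv2.COLOR_BGR2GRAY).astype(float)
def dot(u,v,r=4):
    w=np.clip(120-g[v-r:v+r+1,u-r:u+r+1],0,None); yy,xx=np.mgrid[-r:r+1,-r:r+1]
    return (u+(w*xx).sum()/w.sum(),v+(w*yy).sum()/w.sum())
P=np.array([pt(p,dot(*q),.038) for q in [(300,231),(331,230),(362,230),(299,286),(331,286),(362,286)]])
print(P); c=P.mean(0); d=(P[:3]-P[3:]).mean(0); print("station",c,"yaw",np.arctan2(d[1],d[0]),"len",np.linalg.norm(P[:3]-P[3:],axis=1))
for a,b in [((175,203),(229,201)),((177,238),(230,229)),((174,279),(229,274))]:
    A,B=pt(p,dot(*a,4),.011),pt(p,dot(*b,4),.011); e=A-B; print("plate",(A+B)/2,np.arctan2(e[1],e[0]),np.linalg.norm(e))
for q in [(463,225),(469,287),(454,168)]: print(pt(p,q,.14))
_,r=axes(); print(r.as_matrix())
print("bar",pt(p,(331,193),.083))
c2=im[150:310,400:500]; cv2.imwrite("pics/crop1.png",cv2.resize(c2,None,fx=3.7,fy=3.7,interpolation=cv2.INTER_CUBIC))
E
```

```text
[[ 0.5197  0.0624  0.038 ]
 [ 0.5193 -0.0216  0.038 ]
 [ 0.5199 -0.1064  0.038 ]
 [ 0.37    0.0617  0.038 ]
 [ 0.3707 -0.0217  0.038 ]
 [ 0.3721 -0.1071  0.038 ]]
station [ 0.4453 -0.0221  0.038 ] yaw 0.0034365174630547365 len [0.1496 0.1486 0.1478]
plate [0.6047 0.3417 0.011 ] 1.626575379370006 0.14975564583761458
plate [0.514  0.3317 0.011 ] 1.7563646404558468 0.14985512971422718
plate [0.3952 0.3311 0.011 ] 1.6396883946088914 0.15000424138289364
[ 0.5178 -0.3519  0.14  ]
[ 0.3652 -0.3572  0.14  ]
[ 0.6659 -0.3379  0.14  ]
[[-0.963  -0.0004  0.2695]
 [-0.2695  0.0012 -0.963 ]
 [ 0.0001 -1.     -0.0012]]
bar [ 0.6132 -0.0231  0.083 ]
```

View pics/crop1.png

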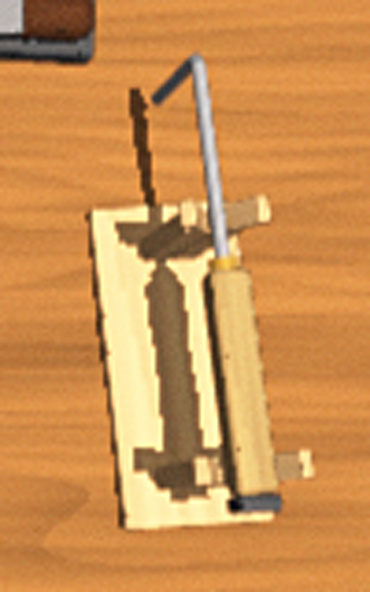

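```bash
python3 -c "
from h import *
to([.488,-.349,.28],.066+np.pi/2)"
```

```text
shift [-37.6   -3.05 -15.71] turn 0.207
```

Call:
arm_command(targets=[[-37.6,-3,-15.7,0.207,100],[-37.6,-3,-15.7,0.207,100],[-37.6,-3,-15.7,0.207,100],[-37.6,-3,-15.7,0.207,100],[-37.6,-3,-15.7,0.207,100],[-37.6,-3,-15.7,0.207,100],[-37.6,-3,-15.7,0.207,100],[-37.6,-3,-15.7,0.207,100],[-37.6,-3,-15.7,0.207,100],[-37.6,-3,-15.7,0.207,100]])

```text
clock: 0.93
position: [0.4902, -0.3467, 0.28]
ee_rot: [-0.024, 0.707, -0.706, 0.024]
ft_force: [-0.0, -1.2, 0.1]
grip_width: 1.005
```

Call:
arm_command(targets=[[0,0,0,0,100],[0,0,0,0,100],[0,0,0,0,100]])

```text
clock: 1.18
position: [0.4877, -0.3498, 0.2795]
ee_rot: [0.024, -0.707, 0.707, -0.023]
ft_force: [-0.4, -0.3, -0.6]
grip_width: 0.997
```

```bash
python3 -c "
from h import *
p,im=snap('wrist','w1'); print(p['origin'],manip.get_obs()['position'],axes()[1].as_matrix().round(3))"
```

```text
[ 0.56761173 -0.34447872  0.40381971] [ 0.48717539 -0.35045514  0.27962391] [[-0.998 -0.001  0.064]
 [-0.064 -0.    -0.998]
 [ 0.001 -1.     0.   ]]
```

View pics/w1.png

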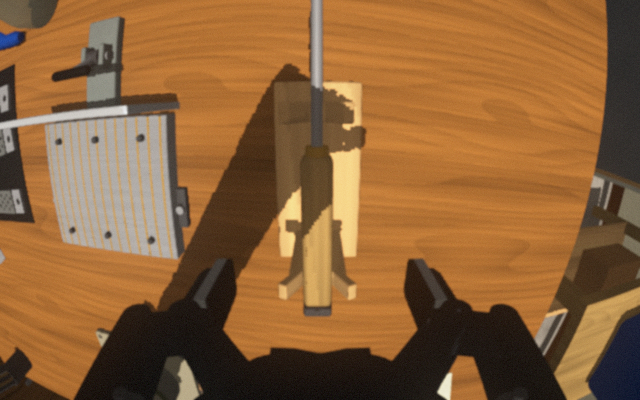

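The wrist view shows the handle from its front end at (317,147) to its rear end at (317,309), and the rod running straight up at column 317. The six pins are visible too.

```bash
python3 -c "
from h import *
np.set_printoptions(precision=4,suppress=True)
p,im=load('w1')
f=pt(p,(316,149),.154,1);b=pt(p,(317,307),.154,1);r=pt(p,(317,60),.145,1)
print(f,b,np.linalg.norm(f-b),r)
d=(f-b)/np.linalg.norm(f-b);print(np.arctan2(d[1],d[0]),f-.03*d,b+.132*d)
d2=r-b;print(np.arctan2(d2[1],d2[0]))
# pins
P=np.array([pt(p,q,.038,1) for q in [(59,141),(95,139),(140,138),(72,230),(108,235),(151,240)]]);print(P,P.mean(0))
to([.488,-.3495,.14],.066+np.pi/2)
"
```

```text
[ 0.53   -0.3441  0.154 ] [ 0.3744 -0.3546  0.154 ] 0.15603540143763947 [ 0.6035 -0.3401  0.145 ]
0.06751421127617897 [ 0.5001 -0.3461  0.154 ] [ 0.5061 -0.3457  0.154 ]
0.06340665828738097
[[ 0.5196  0.0568  0.038 ]
 [ 0.5203 -0.0261  0.038 ]
 [ 0.5202 -0.1092  0.038 ]
 [ 0.3704  0.0571  0.038 ]
 [ 0.3712 -0.0277  0.038 ]
 [ 0.3724 -0.1111  0.038 ]] [ 0.4457 -0.0267  0.038 ]
shift [-0.1  13.96 -0.09] turn -0.002
```

Call:
arm_command(targets=[[-0.6,4,-0.2,0,100],[-0.6,8,-0.2,0,100],[-0.6,11,-0.2,0,100],[-0.6,13,-0.2,0,100],[-0.6,13.9,-0.2,0,100],[-0.6,13.9,-0.2,0,60],[-0.6,13.9,-0.2,0,30],[-0.6,13.9,-0.2,0,0],[-0.6,13.9,-0.2,0,0],[-0.6,13.9,-0.2,0,0]], squeeze=60)

```text
clock: 2.07
position: [0.4948, -0.3475, 0.1427]
ee_rot: [0.022, -0.706, 0.707, -0.024]
ft_force: [2.5, -1.2, 2.6]
grip_width: 0.321
```

Call:
arm_command(targets=[[0,0,0,0,0],[0,0,0,0,0],[0,0,0,0,0],[0,0,0,0,0]])

```text
clock: 2.4
position: [0.4947, -0.3476, 0.1427]
ee_rot: [0.022, -0.706, 0.707, -0.024]
ft_force: [-0.2, 0.3, 6.8]
grip_width: 0.32
```

Call:
arm_command(targets=[[0,-2,0,0,0],[0,-5,0,0,0],[0,-9,0,0,0],[0,-13,0,0,0],[0,-15,0,0,0],[0,-15,0,0,0],[0,-15,0,0,0],[0,-15,0,0,0]])

```text
clock: 3.07
position: [0.4936, -0.3468, 0.2898]
ee_rot: [-0.024, 0.707, -0.706, 0.023]
ft_force: [-0.3, 0.4, -2.5]
grip_width: 0.314
```

```bash
python3 -c "
from h import *
p,im=snap('wrist','w2'); q,im2=snap('scene','s2'); t,im3=snap('top','t2'); print(axes()[0])
cv2.imwrite('pics/comb.png',np.vstack([np.hstack([im[:300,120:520],cv2.resize(im3[100:250,380:580],(400,300))]),cv2.resize(im2[80:230,150:420],(800,444))[:300]]))
print(p['origin'])"
```

```text
[ 0.49351841 -0.34670859  0.28934927]
[ 0.5735631  -0.34150239  0.41405195]
```

View pics/comb.png

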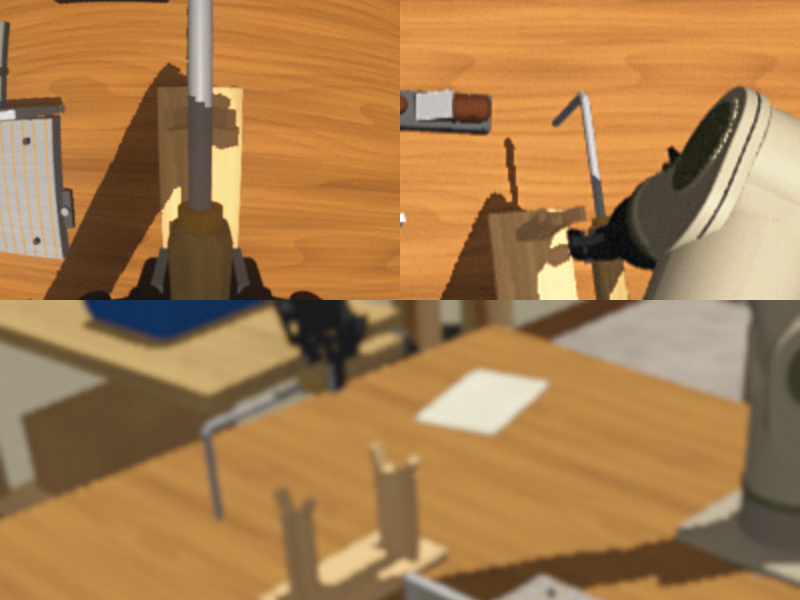

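Rod held level. Bend at top-view pixel (471.5,148.5) and scene pixel (220,124.5); tip at top (458,161) and scene (224,153).

```bash
python3 -c "
from h import *
np.set_printoptions(precision=4,suppress=True)
q,_=load('s2');t,_=load('t2')
B=tri(t,(471.5,148.5),q,(220,124.5));T=tri(t,(458,161),q,(224,153));print(B,T,B[0]-T[0])
tcp=np.array([.4935,-.3467,.2894]);print(B[0]-tcp,T[0]-tcp)
s=np.array([.4455,-.024,0])
bar=tri(*(load('top0')[0],(331,193)),load('scene0')[0],(307,206));print(bar)
im=cv2.imread('pics/scene0.png');a=cv2.resize(im[160:260,260:400],(800,571),interpolation=cv2.INTER_CUBIC);cv2.imwrite('pics/lev.png',a)"
```

```text
(array([ 0.6685, -0.3359,  0.2791]), np.float64(0.00410403432075617)) (array([ 0.6706, -0.3352,  0.178 ]), np.float64(0.005176962033116259)) [-0.0021 -0.0008  0.1011]
[ 0.175   0.0108 -0.0103] [ 0.1771  0.0115 -0.1114]
(array([ 0.6107, -0.0196,  0.0806]), np.float64(0.00923482694249076))
```

View pics/lev.png

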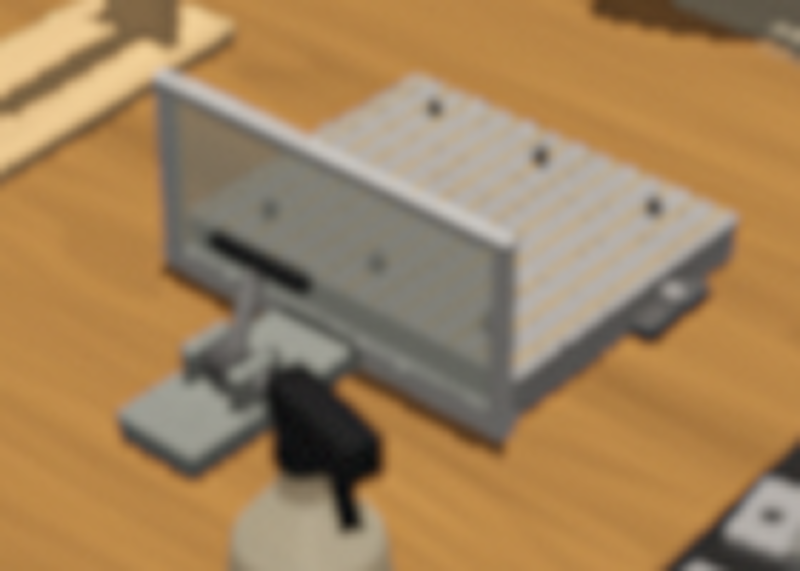

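Bar found at (0.611,-0.020,0.081), which matches the station model. The hook tip sits 177 mm ahead of the TCP and 111 mm below it.

```bash
python3 -c "
from h import *
to([.422,-.093,.29],.4+np.pi/2)"
```

```text
shift [ 5.470e+00 -1.000e-02 -2.579e+01] turn -0.334
```

Call:
arm_command(targets=[[0.9,0,-4,-0.05,0],[1.7,0,-8,-0.1,0],[2.5,0,-12,-0.16,0],[3.4,0,-16,-0.22,0],[4.2,0,-20,-0.28,0],[5,0,-23.5,-0.32,0],[5.5,0,-25.8,-0.334,0],[5.5,0,-25.8,-0.334,0],[5.5,0,-25.8,-0.334,0],[5.5,0,-25.8,-0.334,0]])

```text
clock: 4.05
position: [0.422, -0.0938, 0.2906]
ee_rot: [0.14, -0.693, 0.693, -0.14]
ft_force: [-0.9, -0.4, -1.9]
grip_width: 0.319
```

```bash
python3 -c "
from h import *
p,im=snap('wrist','w3'); q,im2=snap('scene','s3'); t,im3=snap('top','t3'); print(axes()[0], axes()[1].as_matrix().round(3))
cv2.imwrite('pics/comb3.png',np.vstack([np.hstack([im[:300,120:520],cv2.resize(im3[120:270,230:430],(400,300))]),cv2.resize(im2[110:270,200:413],(800,600))[:300]]))
for X in ([.5855,-.024,.179],): print(proj(q,X),proj(t,X),proj(p,X,1))"
```

```text
[ 0.42222064 -0.09413778  0.29058934] [[-0.922 -0.001  0.388]
 [-0.388  0.001 -0.922]
 [ 0.    -1.    -0.001]]
[309.29105644 174.86155847] [332.01443116 194.89199958] [318.87250174 -18.63495926]
```

View pics/comb3.png

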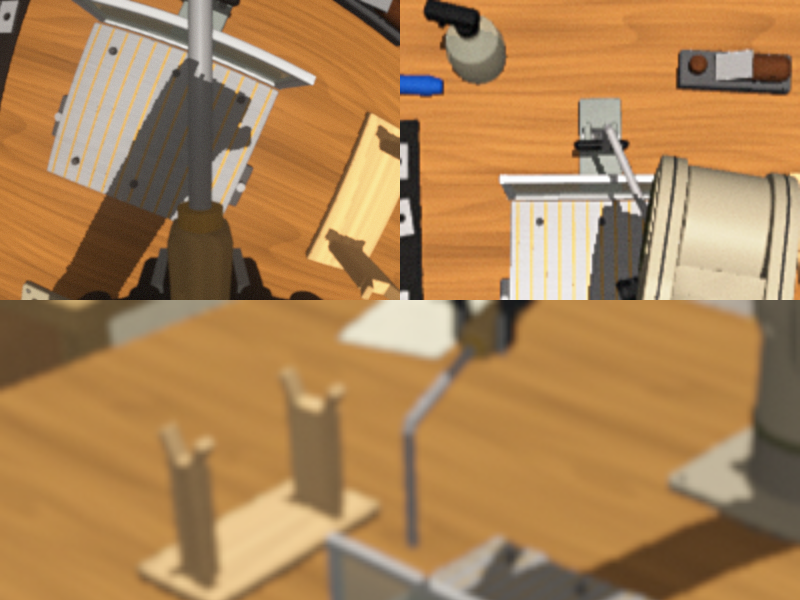

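The tip shows at scene pixel (309.4,174.7) against a predicted (309.3,174.9), so it is where I planned. Lowering it between guard and bar.

Call:
arm_command(targets=[[0,2.5,0,0,0],[0,5,0,0,0],[0,7.5,0,0,0],[0,9.5,0,0,0],[0,10.9,0,0,0],[0,10.9,0,0,0],[0,10.9,0,0,0]])

```text
clock: 4.78
position: [0.422, -0.0936, 0.1817]
ee_rot: [-0.141, 0.693, -0.693, 0.14]
ft_force: [0.0, -0.1, -1.0]
grip_width: 0.321
```

```bash
python3 -c "
from h import *
p=axes()[0]; print(p)
to(p+[.05,0,0]);to(p+[.077,0,0])"
```

```text
[ 0.42201869 -0.0935531   0.18172871]
shift [-4.61 -0.01  1.94]
shift [-7.1  -0.01  2.99]
```

Call:
arm_command(targets=[[-0.9,0,0.4,0,0],[-1.8,0,0.8,0,0],[-2.7,0,1.2,0,0],[-3.6,0,1.5,0,0],[-4.5,0,1.9,0,0],[-5.4,0,2.3,0,0],[-6.1,0,2.6,0,0],[-6.6,0,2.8,0,0],[-6.6,0,2.8,0,0]])

```text
clock: 5.53
position: [0.4911, -0.0957, 0.1815]
ee_rot: [0.143, -0.693, 0.693, -0.136]
ft_force: [-24.7, -6.5, 16.0]
grip_width: 0.319
```

Call:
arm_command(targets=[[-0.3,0,0.1,0,0],[-0.5,0,0.2,0,0],[-0.7,0,0.3,0,0],[-0.7,0,0.3,0,0]])

```text
clock: 5.87
position: [0.4939, -0.0988, 0.1814]
ee_rot: [0.146, -0.692, 0.694, -0.132]
ft_force: [-52.5, -16.7, 35.4]
grip_width: 0.316
```

Stop reached, at 52 N. Backing off and checking.

Call:
arm_command(targets=[[0.5,0,-0.2,0,0],[1.4,0,-0.6,0,0],[2.3,0,-1.0,0,0],[2.3,0,-1.0,0,0],[2.3,0,-1.0,0,0]])

```text
clock: 6.28
position: [0.4768, -0.0929, 0.1822]
ee_rot: [0.14, -0.693, 0.693, -0.141]
ft_force: [0.9, -1.1, -1.6]
grip_width: 0.32
```

```bash
python3 -c "
from h import *
q,im2=snap('scene','s4'); p=axes()[0]; print(p)
cv2.imwrite('pics/s4c.png',cv2.resize(im2[110:270,200:413],(800,600)))
to(p+[-.045,0,0])
tip=p+.1775*np.array([np.cos(.4),np.sin(.4),0])+[0,0,-.111];print(tip,proj(q,tip),proj(q,[.4455+.224,-.024,.083]))"
```

```text
[ 0.477062   -0.09288969  0.18223489]
shift [ 4.14 -0.01 -1.75]
[ 0.64055033 -0.02376794  0.07123489] [297.85822435 211.94809034] [290.8401938  212.97695908]
```

View pics/s4c.png

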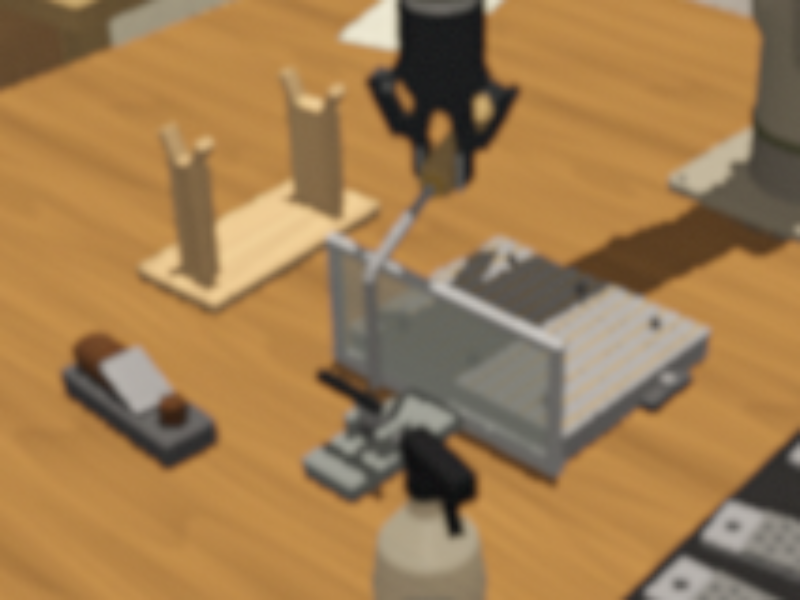

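```bash
python3 -c "
from h import *
q,_=load('s4')
for a in (0,.1,.2,.92,1): 
  t=.5-a; print(a,proj(q,[.4455+.195+.06*np.sin(t),-.024,.03+.06*np.cos(t)]))
im=cv2.cvtColor(cv2.imread('pics/s4.png'),cv2.COLOR_BGR2GRAY).astype(int)[203:224,280:305];print(im)
"
```

```text
0 [290.90171671 213.03523337]
0.1 [292.14254391 211.54774376]
0.2 [293.44372587 210.17883485]
0.92 [303.2550764  204.86621178]
1 [304.25362309 204.83249511]
[[139 139 138 139 139 139 139 136 123 108 101 105 117 126 122 116 108 100
   91  90  93  96 101 103 102]
 [139 139 138 139 138 139 139 136 125 108 100 104 115 125 126 124 115 103
   93  89  92  96 101 102 102]
 [139 139 139 139 138 139 140 136 124 103  96 100 106 111 116 119 115 103
   93  89  92  95 101 102 102]
 [139 140 139 140 139 138 138 132 114  91  87  92  98 103 105 107 107  99
   93  91  91  95 101 102 103]
 [141 140 140 139 132 127 125 119  97  79  75  80  88  94  99 102 102  97
   92  90  93  96 101 103 103]
 [141 140 140 133 117 100  96  94  85  80  72  71  75  82  90  95  99  97
   92  91  91  96 102 104 103]
 [142 141 140 127  96  65  56  62  70  79  72  68  70  74  77  85  92  94
   92  91  91  96 101 103 103]
 [145 143 141 125  88  46  31  35  50  58  62  66  72  73  73  75  79  83
   87  88  91  94  99 103 102]
 [148 147 144 132 104  70  45  33  30  35  43  56  66  76  81  77  75  76
   81  89  91  93  98 101 102
[... 562 characters left out ...]
46 148 148 145 136 118  86  53  36  28
   29  35  48  72 107 129 117]
 [141 141 142 143 144 143 143 143 143 145 147 147 148 140 118  84  58  40
   32  29  37  71 112 128 107]
 [141 141 142 141 143 143 143 144 143 143 143 145 151 153 137 108  81  65
   50  41  44  76 109 114  93]
 [144 142 142 141 141 142 143 145 143 144 142 142 148 153 140 111  89  80
   72  62  63  82 103  97  87]
 [145 144 143 142 141 141 142 143 144 144 141 134 134 136 122  97  82  82
   83  78  78  87  94  93 103]
 [146 146 145 143 143 142 141 142 143 142 138 124 110 104  94  79  73  76
   80  79  81  88  98 113 131]
 [145 146 146 145 145 144 143 143 142 141 137 119  94  80  74  67  61  63
   69  74  85 101 118 136 147]]
```

The bar measures as lying on the model line for angle 0, fully away from the guard. Now lifting the rod and returning it to the rest.

Call:
arm_command(targets=[[0,-3,0,0,0],[0,-7,0,0,0],[0,-10.8,0,0,0],[0,-10.8,0,0,0],[0,-10.8,0,0,0]])

```text
clock: 6.75
position: [0.4781, -0.0929, 0.292]
ee_rot: [0.139, -0.692, 0.694, -0.142]
ft_force: [0.3, 1.0, -3.4]
grip_width: 0.321
```

```bash
python3 -c "
from h import *
to([.4935,-.3467,.2894],.066+np.pi/2)"
```

```text
shift [ 8.47  0.3  23.97] turn 0.334
```

Call:
arm_command(targets=[[1.3,0,3.8,0.05,0],[2.6,0,7.5,0.1,0],[4,0,11.3,0.16,0],[5.3,0,15,0.22,0],[6.6,0,18.8,0.28,0],[7.8,0.2,22,0.32,0],[8.5,0.3,24,0.334,0],[8.5,0.3,24,0.334,0],[8.5,0.3,24,0.334,0],[8.5,0.3,24,0.334,0]])

```text
clock: 7.58
position: [0.4918, -0.3462, 0.2855]
ee_rot: [-0.024, 0.707, -0.706, 0.023]
ft_force: [-0.3, -0.3, -1.9]
grip_width: 0.321
```

```bash
python3 -c "
from h import *
p,im=snap('wrist','w5'); q,im2=snap('scene','s5'); t,im3=snap('top','t5');print(axes()[0], axes()[1].as_matrix().round(3)[:,0])
a=np.hstack([cv2.imread('pics/s2.png')[80:230,150:350],im2[80:230,150:350]])
b=np.hstack([cv2.imread('pics/w2.png')[:300,220:420],im[:300,220:420]])
cv2.imwrite('pics/c5.png',np.vstack([cv2.resize(a,(800,300)),b if b.shape[1]==800 else cv2.resize(b,(400,300)).repeat(1,0) if 0 else np.hstack([b,np.zeros((300,400,3),np.uint8)])]))
to([.4947,-.3476,.1427],.066+np.pi/2)"
```

```text
[ 0.4920037  -0.34595419  0.28682321] [-0.998 -0.068 -0.   ]
shift [-0.26 14.41  0.19] turn 0.002
```

View pics/c5.png

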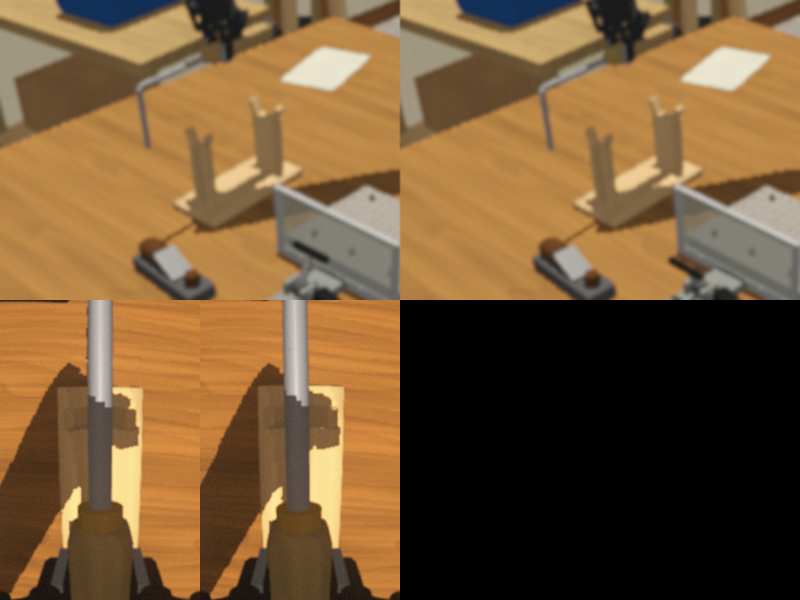

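Before and after pictures agree within a few pixels: the rod has shifted only slightly in the grip. Lowering it into the rest.

Call:
arm_command(targets=[[-0.26,3,0.2,0.01,0],[-0.26,6,0.2,0.01,0],[-0.26,9,0.2,0.01,0],[-0.26,11.5,0.2,0.01,0],[-0.26,13,0.2,0.01,0],[-0.26,14,0.2,0.01,0],[-0.26,14.4,0.2,0.01,0],[-0.26,14.4,0.2,0.01,0],[-0.26,14.4,0.2,0.01,0],[-0.26,14.4,0.2,0.01,0]])

```text
clock: 8.57
position: [0.4948, -0.3488, 0.1439]
ee_rot: [0.019, -0.707, 0.707, -0.02]
ft_force: [1.5, 1.3, -1.5]
grip_width: 0.315
```

Call:
arm_command(targets=[[0,0.15,0,0,0],[0,0.15,0,0,0],[0,0.15,0,0,50],[0,0.15,0,0,90],[0,0.15,0,0,100],[0,0.15,0,0,100],[0,-2,0,0,100],[0,-6,0,0,100],[0,-10,0,0,100],[0,-14,0,0,100]])

```text
clock: 9.4
position: [0.4939, -0.349, 0.2847]
ee_rot: [-0.02, 0.707, -0.707, 0.02]
ft_force: [1.6, -0.4, 0.6]
grip_width: 0.999
```

Call:
arm_command(targets=[[-0.5,-3,-4,0,100],[-0.5,-3,-8,0,100],[-0.5,-3,-12,0,100],[-0.5,-3,-16,0,100],[-0.5,-3,-20,0,100],[-0.5,-3,-24,0,100],[-0.5,-3,-24,0,100]])

```text
clock: 9.98
position: [0.4862, -0.1005, 0.314]
ee_rot: [-0.023, 0.707, -0.706, 0.024]
ft_force: [0.3, 0.5, 1.0]
grip_width: 1.003
```

```bash
python3 -c "
from h import *
p,im=snap('wrist','w6'); q,im2=snap('scene','s6'); t,im3=snap('top','t6');print(axes()[0], axes()[1].as_matrix().round(3)[:,0],axes()[1].as_matrix().round(3)[:,2])
cv2.imwrite('pics/c6.png',np.vstack([np.hstack([im3[150:310,120:520]]*1+[cv2.resize(cv2.imread('pics/s2.png')[80:240,150:350],(0,0),fx=1,fy=1),im2[80:240,150:350]]),np.hstack([im,np.zeros((400,160,3),np.uint8)])]))
"
```

```text
[ 0.48593988 -0.10938771  0.31321779] [-0.998 -0.056 -0.   ] [ 0.056 -0.998  0.001]
```

View pics/c6.png

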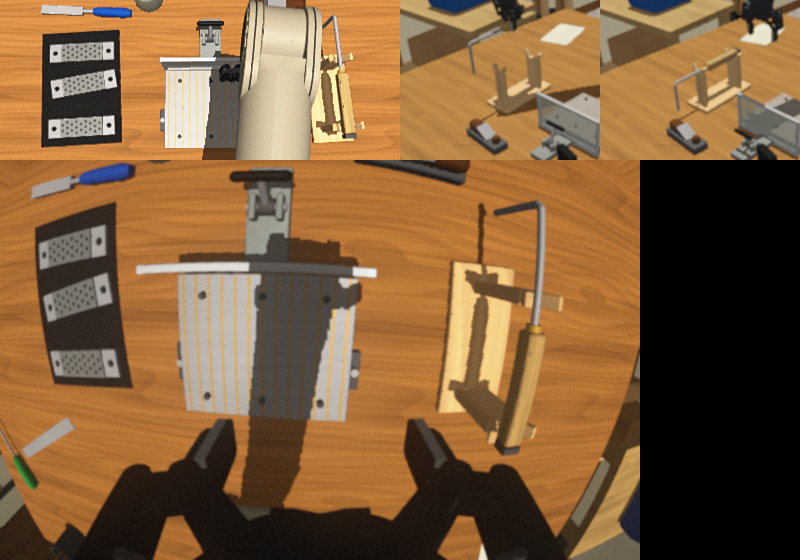

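The rod lies back in its rest and the lever leans away. Pins in the wrist view are at (202,135), (262,136), (326,139), (207,236), (262,240) and (320,244).

```bash
cat >> h.py <<'E'
def dot(g,u,v,r=5,n=3):
    """intensity-weighted centre of a dark spot"""
    yy,xx=np.mgrid[-r:r+1,-r:r+1]
    for _ in range(n):
        i,j=int(round(v)),int(round(u)); w=g[i-r:i+r+1,j-r:j+r+1].astype(float)
        w=np.clip(0.5*(np.median(w)+w.min())-w,0,None); u,v=j+(w*xx).sum()/w.sum(),i+(w*yy).sum()/w.sum()
    return u,v
E
python3 -c "
from h import *
np.set_printoptions(precision=4,suppress=True)
p,im=load('w6');g=cv2.cvtColor(im,cv2.COLOR_BGR2GRAY)
P=np.array([pt(p,dot(g,*q),.037,1) for q in [(202,135),(262,136),(326,139),(207,236),(262,240),(320,244)]]);print(P,P.mean(0))
d=(P[:3]-P[3:]).mean(0);e=P[0]+P[3]-P[2]-P[5];print(np.arctan2(d[1],d[0]),np.arctan2(-e[0],e[1]),np.linalg.norm(d),np.linalg.norm(e)/2)
print(manip.get_obs()['joint_pos'])
to([.3952,.3311,.25],1.64-np.pi/2)
p,im=load('t6');g=cv2.cvtColor(im,cv2.COLOR_BGR2GRAY)
for a,b in [((175,203),(229,201)),((177,238),(230,229)),((174,279),(229,274))]:
    A,B=pt(p,dot(g,*a,4),.011),pt(p,dot(g,*b,4),.011); e=A-B; print('plate',(A+B)/2,np.arctan2(e[1],e[0]),np.linalg.norm(e))
"
```

```text
[[ 0.5197  0.0611  0.037 ]
 [ 0.5195 -0.0227  0.037 ]
 [ 0.5204 -0.1064  0.037 ]
 [ 0.3714  0.06    0.037 ]
 [ 0.3713 -0.0242  0.037 ]
 [ 0.3731 -0.1077  0.037 ]] [ 0.4459 -0.0233  0.037 ]
0.008937505931827133 0.006931707249643817 0.14791829227740777 0.16760582712710237
[ 0.5774  0.0489 -0.4609  1.6665  0.0228  1.4307 -1.4005]
shift [  6.58   6.28 -44.5 ] turn 1.558
plate [0.6048 0.3417 0.011 ] 1.6264917519179207 0.14959499654039232
plate [0.514  0.3317 0.011 ] 1.7561089275026436 0.14976042991894534
plate [0.3952 0.3311 0.011 ] 1.6397245235362363 0.15000759384061488
```

Call:
arm_command(targets=[[0.6,1,-4,0.12,100],[1.2,2,-8,0.24,100],[1.8,3,-12,0.36,100],[2.4,4,-16,0.48,100],[3,5,-20,0.6,100],[3.6,6,-24,0.72,100],[4.2,6,-28,0.84,100],[4.8,6,-32,0.96,100],[5.4,6,-36,1.08,100],[6,6,-40,1.2,100]])

```text
clock: 10.97
position: [0.4274, 0.1372, 0.2798]
ee_rot: [0.26, 0.673, -0.649, -0.241]
ft_force: [-1.1, 0.4, 1.9]
grip_width: 1.0
```

```bash
python3 -c "
from h import *
to([.3952,.3311,.25],1.64-np.pi/2)
print(manip.get_obs()['joint_pos'].round(2))"
```

```text
shift [ 15.3    3.29 -12.26] turn 0.777
[ 0.9  -0.14 -1.17  1.84 -0.14  1.32 -2.54]
```

Joint 7 is near its limit, so turning the other way round.

Call:
arm_command(targets=[[0,0,0,-0.12,100],[0,0,0,-0.24,100],[0,0,0,-0.36,100],[0,0,0,-0.48,100],[0,0,0,-0.6,100],[0,0,0,-0.72,100],[0,0,0,-0.84,100],[0,0,0,-0.96,100],[0,0,0,-1.08,100],[0,0,0,-1.2,100]])

```text
clock: 11.8
position: [0.4278, 0.1365, 0.2804]
ee_rot: [-0.153, 0.691, -0.682, 0.184]
ft_force: [-0.1, 0.2, 0.7]
grip_width: 0.999
```

```bash
python3 -c "
from h import *
to([.3952,.3311,.25],1.64-np.pi/2)
print(manip.get_obs()['joint_pos'].round(2))"
```

```text
shift [ -5.98   3.33 -18.76] turn -1.159
[ 0.73 -0.11 -1.04  1.84 -0.11  1.32 -1.37]
```

Call:
arm_command(targets=[[-0.6,0.3,-1.9,-0.12,100],[-1.2,0.7,-3.8,-0.24,100],[-1.8,1,-5.6,-0.36,100],[-2.4,1.3,-7.5,-0.48,100],[-3,1.7,-9.4,-0.6,100],[-3.6,2,-11.3,-0.72,100],[-4.2,2.3,-13.1,-0.84,100],[-4.8,2.7,-15,-0.96,100],[-5.4,3,-16.9,-1.08,100],[-6,3.3,-18.8,-1.159,100]])

```text
clock: 12.63
position: [0.3965, 0.3327, 0.2496]
ee_rot: [-0.502, 0.478, -0.487, 0.532]
ft_force: [-0.6, -0.5, 0.6]
grip_width: 1.002
```

Call:
arm_command(targets=[[0,0,0,0,100],[0,0,0,0,100],[0,0,0,0,100]])

```text
clock: 12.88
position: [0.3961, 0.3319, 0.2499]
ee_rot: [-0.501, 0.479, -0.489, 0.53]
ft_force: [0.4, -0.7, -0.2]
grip_width: 0.998
```

```bash
python3 -c "
from h import *
p,im=snap('wrist','w7')
to([.3952,.3311,.25],1.64-np.pi/2)
print(manip.get_obs()['joint_pos'].round(2),p['origin'],axes()[0])
for X in [(.6048,.3417,.011),(.514,.3317,.011),(.3952,.3311,.011)]: print(proj(p,X,1))"
```

```text
shift [ 0.05 -0.01 -0.1 ] turn -0.007
[ 0.33  0.26 -1.27  1.73  0.27  1.3  -0.93] [0.38535154 0.41004406 0.37559935] [0.3961375  0.33170492 0.24998245]
[469.36079041 177.34170346]
[406.37361935 179.89173118]
[311.68878257 174.67397435]
```

View pics/w7.png

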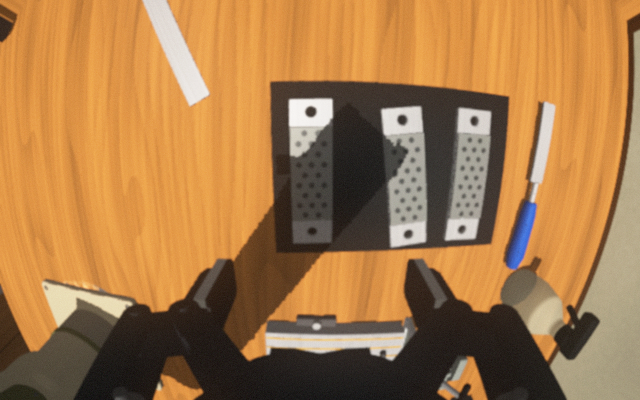

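Wrist view of the plates. Near plate: holes (311,112) and (312,231). Middle plate: (402,120) and (408,234). Far plate: (474,121) and (462,229).

```bash
cat >> h.py <<'E'
def plates(p,im,pairs,fish,z=.011):
    g=cv2.cvtColor(im,cv2.COLOR_BGR2GRAY); out=[]
    for a,b in pairs:
        A,B=pt(p,dot(g,*a,4),z,fish),pt(p,dot(g,*b,4),z,fish); e=A-B; out.append((np.round((A+B)/2,4),round(np.arctan2(e[1],e[0]),3),round(np.linalg.norm(e),4))); print(*out[-1])
    return out
E
python3 -c "
from h import *
p,im=load('w7')
o=plates(p,im,[((311,112),(312,231)),((402,120),(408,234)),((474,121),(462,229))],True)
c,a,_=o[0]
to([c[0],c[1],.021],a-np.pi/2)"
```

```text
[0.3944 0.3323 0.011 ] 1.637 0.1479
[0.5128 0.3329 0.011 ] 1.76 0.1495
[0.6031 0.3429 0.011 ] 1.629 0.1495
shift [ 0.34 22.87 -1.08] turn -0.004
```

```bash
python3 -c "
from h import *
o=manip.get_obs();print(o['clock'],o['position'],o['ee_rot'],o['joint_velocities'].round(3));to([.3944,.3323,.021],1.637-np.pi/2)"
```

```text
12.9333 [0.3961375  0.33170492 0.24998245] [-0.50063387  0.4790608  -0.48902178  0.52983411] [ 0.006 -0.011 -0.003  0.003  0.001 -0.002 -0.001]
shift [ 0.34 22.87 -1.08] turn -0.004
```

```bash
python3 -c "
from h import *
for q in ([-.024,.707,-.706,.024],[.26,.673,-.649,-.241],[-.153,.691,-.682,.184],[-.502,.478,-.487,.532],[-.5006,.479,-.489,.5298]):
  print(R.from_quat(q).inv().apply([0,0,-1]).round(4))
print(manip.get_obs()['joint_pos'])"
```

```text
[0.     1.     0.0014]
[0.0131 0.9991 0.0413]
[0.0456 0.999  0.0019]
[ 0.0196  0.999  -0.0397]
[ 0.018   0.999  -0.0398]
[ 0.33413592  0.25765204 -1.2682825   1.7307438   0.27407696  1.30146288
 -0.9264035 ]
```

The tool picked up a 0.044 rad tilt when joint 7 ran into its limit. I'll try undoing it at the opposite limit, in the same place.

```bash
python3 -c "
from h import *
to([.4278,.1365,.28])
print(axes()[1].apply([0,1,0]))"
```

```text
shift [19.62 -3.28  2.07]
[ 0.03853271  0.02044687 -0.99904812]
```

Call:
arm_command(targets=[[2,-0.3,0.2,-0.12,100],[4,-0.7,0.4,-0.24,100],[6,-1,0.6,-0.36,100],[8,-1.3,0.8,-0.48,100],[10,-1.7,1,-0.6,100],[12,-2,1.2,-0.72,100],[14,-2.3,1.5,-0.84,100],[16,-2.7,1.7,-0.96,100],[18,-3,1.9,-1.08,100],[19.6,-3.3,2.1,-1.2,100]])

```text
clock: 13.77
position: [0.4284, 0.1347, 0.281]
ee_rot: [-0.681, 0.141, -0.166, 0.699]
ft_force: [-0.3, -0.2, -0.3]
grip_width: 1.004
```

Call:
arm_command(targets=[[0,0,0,-0.12,100],[0,0,0,-0.24,100],[0,0,0,-0.36,100],[0,0,0,-0.48,100],[0,0,0,-0.6,100],[0,0,0,-0.72,100],[0,0,0,-0.84,100],[0,0,0,-0.96,100],[0,0,0,-1.08,100],[0,0,0,-1.2,100]])

```text
clock: 14.6
position: [0.428, 0.1369, 0.2806]
ee_rot: [-0.655, -0.279, 0.248, 0.657]
ft_force: [-0.1, -1.2, -0.5]
grip_width: 1.0
```

```bash
python3 -c "
from h import *
print(manip.get_obs()['joint_pos'].round(3));print(axes()[0],axes()[1].apply([0,1,0]))"
```

```text
[ 0.729 -0.111 -1.041  1.837 -0.105  1.319  2.048]
[0.42801907 0.13688153 0.28060335] [ 0.03928667  0.0195472  -0.99903677]
```

Call:
arm_command(targets=[[0,0,0,-0.12,100],[0,0,0,-0.24,100],[0,0,0,-0.36,100],[0,0,0,-0.48,100],[0,0,0,-0.6,100],[0,0,0,-0.7,100],[0,0,0,-0.8,100],[0,0,0,-0.8,100]])

```text
clock: 15.27
position: [0.4273, 0.1337, 0.2857]
ee_rot: [0.557, 0.462, -0.426, -0.543]
ft_force: [-0.5, 0.6, 0.8]
grip_width: 1.002
```

```bash
python3 -c "
from h import *
print(manip.get_obs()['joint_pos'].round(3));print(axes()[0],axes()[1].apply([0,1,0]))"
```

```text
[ 0.159 -0.104 -0.523  1.858 -0.05   1.32   2.579]
[0.42725159 0.13372301 0.28565761] [ 0.05168557  0.01590553 -0.99853674]
```

Call:
arm_command(targets=[[0,0,0,0.12,100],[0,0,0,0.24,100],[0,0,0,0.36,100],[0,0,0,0.48,100],[0,0,0,0.6,100],[0,0,0,0.72,100],[0,0,0,0.84,100],[0,0,0,0.96,100],[0,0,0,1.08,100],[0,0,0,1.2,100]])

```text
clock: 16.1
position: [0.4272, 0.1341, 0.2857]
ee_rot: [-0.701, -0.073, 0.035, 0.709]
ft_force: [-0.1, -0.1, -0.1]
grip_width: 1.0
```

```bash
python3 -c "
from h import *
print(manip.get_obs()['joint_pos'].round(3));p=axes()[0];print(p,axes()[1].apply([0,1,0]))
to(p*[.72,.72,1])"
```

```text
[ 0.236 -0.104 -0.593  1.855 -0.057  1.319  1.38 ]
[0.42715362 0.13410709 0.28568519] [ 0.05178474  0.01581963 -0.99853296]
shift [-12.38  -0.68  -1.88]
```

Call:
arm_command(targets=[[-2,-0.1,-0.3,0,100],[-4,-0.2,-0.6,0,100],[-6,-0.3,-0.9,0,100],[-8,-0.4,-1.2,0,100],[-10,-0.5,-1.5,0,100],[-12.4,-0.7,-1.9,0,100],[-12.4,-0.7,-1.9,0,100]])

```text
clock: 16.68
position: [0.3052, 0.0947, 0.2861]
ee_rot: [-0.701, -0.075, 0.037, 0.708]
ft_force: [1.0, 0.4, 1.0]
grip_width: 0.995
```

```bash
python3 -c "
from h import *
print(manip.get_obs()['joint_pos'].round(3));p=axes()[0];print(p,axes()[1].apply([0,1,0]),p*[.72,.72,1])
"
```

```text
[ 0.23  -0.451 -0.481  2.094 -0.209  1.4    1.546]
[0.3051734  0.09474636 0.28609361] [ 0.05257723  0.01501149 -0.99850403] [0.21972485 0.06821738 0.28609361]
```

Call:
arm_command(targets=[[-1.5,0,-0.2,0,100],[-3,-0.1,-0.4,0,100],[-4.5,-0.2,-0.7,0,100],[-4.5,-0.2,-0.7,0,100]])

```text
clock: 17.02
position: [0.2751, 0.0846, 0.2851]
ee_rot: [-0.701, -0.072, 0.039, 0.708]
ft_force: [-0.3, 0.4, 2.3]
grip_width: 1.0
```

```bash
python3 -c "
from h import *
print(manip.get_obs()['joint_pos'].round(3));p=axes()[0];print(p,axes()[1].apply([0,1,0]),p*[.72,.72,1])
"
```

```text
[-0.185 -0.5   -0.187  2.155 -0.088  1.432  1.387]
[0.27512279 0.08457604 0.28512393] [ 0.0449047   0.0139863  -0.99889336] [0.19808841 0.06089475 0.28512393]
```

The tilt is shrinking; pushing inwards a bit more.

Call:
arm_command(targets=[[-2,-0.1,-0.3,0,100],[-4,-0.2,-0.6,0,100],[-6,-0.3,-0.9,0,100],[-6,-0.3,-0.9,0,100]])

```text
clock: 17.35
position: [0.2619, 0.0755, 0.2708]
ee_rot: [0.706, 0.05, -0.047, -0.705]
ft_force: [0.3, -4.3, 0.4]
grip_width: 1.001
```

```bash
python3 -c "
from h import *
print(manip.get_obs()['joint_pos'].round(3));p=axes()[0];print(p,axes()[1].apply([0,1,0]),p*[.72,.72,1])
"
```

```text
[-0.134 -0.5   -0.214  2.183 -0.101  1.446  1.398]
[0.26194967 0.07546377 0.27077888] [ 4.25108901e-03  4.27568027e-05 -9.99990963e-01] [0.18860376 0.05433391 0.27077888]
```

Tilt is gone (0.004). Now back to the plates.

```bash
python3 -c "
from h import *
to([.3944,.3323,.2],1.637-np.pi/2)"
```

```text
shift [16.61  7.14 23.63] turn -1.500
```

Call:
arm_command(targets=[[1.2,0.3,1.7,0.12,100],[2.4,0.6,3.4,0.24,100],[3.6,1,5.1,0.36,100],[4.8,1.3,6.8,0.48,100],[6,1.6,8.5,0.6,100],[7.2,2,10.2,0.72,100],[8.4,2,12,0.84,100],[9.6,2,13.7,0.96,100],[10.8,2,15.4,1.08,100],[12,2,17,1.2,100]])

```text
clock: 18.18
position: [0.3517, 0.2702, 0.2524]
ee_rot: [-0.61, 0.353, -0.352, 0.616]
ft_force: [0.5, -0.1, -0.2]
grip_width: 1.003
```

```bash
python3 -c "
from h import *
to([.3944,.3323,.2],1.637-np.pi/2);print(manip.get_obs()['joint_pos'].round(3),axes()[1].apply([0,1,0]))"
```

```text
shift [-3.2   5.3   6.78] turn 0.460
[-0.066 -0.053 -0.657  1.882 -0.038  1.295 -0.186] [ 0.00236333  0.00762284 -0.99996815]
```

Call:
arm_command(targets=[[-0.8,1.3,1.7,0.12,75],[-1.6,2.6,3.4,0.24,75],[-2.4,4,5.1,0.36,75],[-3.2,5.3,6.8,0.46,75],[-3.2,5.3,6.8,0.46,75],[-3.2,5.3,6.8,0.46,75]])

```text
clock: 18.68
position: [0.3931, 0.332, 0.1988]
ee_rot: [-0.517, 0.483, -0.479, 0.52]
ft_force: [-0.1, 0.6, 0.5]
grip_width: 0.746
```

```bash
cat >> h.py <<'E'
def relook(name,c,a,z=.011,cam='wrist'):
    """holes of the plate expected at c, angle a: measured again"""
    p,im=snap(cam,name); f=cam=='wrist'; u=np.array([np.cos(a),np.sin(a),0])*.075; c=np.array([c[0],c[1],z])
    A,B=proj(p,c+u,f),proj(p,c-u,f); return plates(p,im,[(A,B)],f,z)[0]
E
python3 -c "
from h import *
c,a,_=relook('w8',[.3944,.3323],1.637)
to([c[0],c[1],.021],a-np.pi/2);print(axes()[0],manip.get_obs()['joint_pos'].round(2))"
```

```text
[0.3921 0.3354 0.011 ] 1.682 0.1423
shift [-0.25 17.86 -0.09] turn -0.035
[0.39308501 0.33181235 0.19957969] [-0.16  0.18 -0.69  1.79  0.12  1.21 -0.81]
```

The close re-look locked on badly (hole spacing 142 mm instead of 150), so I use the two earlier readings, which agree.

Call:
arm_command(targets=[[0,4,0.17,0.01,75],[0,8,0.17,0.01,75],[0,12,0.17,0.01,75],[0,15,0.17,0.01,75],[0,17,0.17,0.01,75],[0,17.9,0.17,0.01,75],[0,17.9,0.17,0.01,75],[0,17.9,0.17,0.01,40],[0,17.9,0.17,0.01,30],[0,17.9,0.17,0.01,20]], squeeze=50)

```text
clock: 19.57
position: [0.4077, 0.3337, 0.0293]
ee_rot: [-0.506, 0.482, -0.488, 0.523]
ft_force: [19.7, -16.1, 49.9]
grip_width: 0.503
```

Call:
arm_command(targets=[[0,0,0,0,20],[0,0,0,0,20],[0,0,0,0,20]])

```text
clock: 19.82
position: [0.4077, 0.3337, 0.0293]
ee_rot: [-0.505, 0.482, -0.488, 0.523]
ft_force: [19.3, -15.6, 50.8]
grip_width: 0.501
```

It didn't go in cleanly. Opening, lifting and looking.

Call:
arm_command(targets=[[0,-1,0,0,75],[0,-2,0,0,75],[0,-5,0,0,75],[0,-9,0,0,75],[0,-13,0,0,75],[0,-18,0,0,75],[0,-18,0,0,75],[0,-18,0,0,75]])

```text
clock: 20.48
position: [0.3953, 0.3335, 0.2045]
ee_rot: [-0.512, 0.484, -0.483, 0.52]
ft_force: [1.1, -0.3, -1.0]
grip_width: 0.746
```

```bash
python3 -c "
from h import *
p,im=snap('wrist','w9');print(axes()[0],axes()[1].apply([0,1,0]),manip.get_obs()['ft_force'])
w8=cv2.imread('pics/w8.png')
cv2.imwrite('pics/c9.png',np.vstack([w8[60:360],im[60:360]]))
"
```

```text
[0.39459334 0.33259718 0.20196076] [ 0.0040467   0.00757928 -0.99996309] [-0.14714612 -0.41008852 -0.49064425]
```

View pics/c9.png

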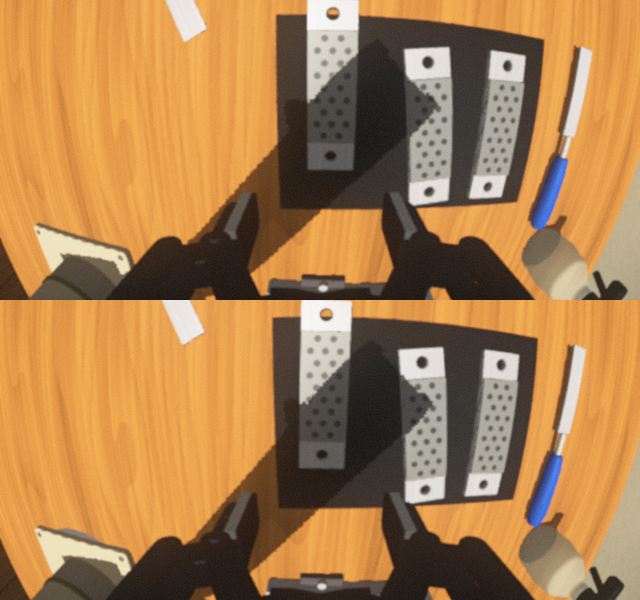

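The near plate had been knocked about 3 cm to the left; my first descent landed on it. Its holes are now at w9 pixels (326,74) and (322,214).

```bash
python3 -c "
from h import *
p,im=load('w9')
A=pt(p,(326.5,74),.011,1);B=pt(p,(322,214),.011,1);e=A-B;a=np.arctan2(e[1],e[0]);print(A,B,np.linalg.norm(e),a);c=(A+B)/2;print(c)
to([c[0],c[1],.02],a-np.pi/2)
plates(p,im,[((422,122),(425,250)),((501,125),(483,244))],True)"
```

```text
[0.39544898 0.44593131 0.011     ] [0.40098642 0.2970033  0.011     ] 0.14903091529751275 1.6079612029231682
[0.3982177  0.37146731 0.011     ]
shift [-3.72 18.23  0.53] turn 0.029
[0.5122 0.3332 0.011 ] 1.759 0.1494
[0.6027 0.343  0.011 ] 1.633 0.1492
```

Call:
arm_command(targets=[[-3.7,1,0.5,0.03,75],[-3.7,5,0.5,0.03,75],[-3.7,9,0.5,0.03,75],[-3.7,12.5,0.5,0.03,75],[-3.7,15.5,0.5,0.03,75],[-3.7,17.5,0.5,0.03,75],[-3.7,18.2,0.5,0.03,75],[-3.7,18.2,0.5,0.03,75]])

```text
clock: 21.2
position: [0.3951, 0.3697, 0.017]
ee_rot: [-0.509, 0.492, -0.489, 0.509]
ft_force: [0.5, 0.2, 0.3]
grip_width: 0.747
```

Call:
arm_command(targets=[[0,0,0,0,55],[0,0,0,0,40],[0,0,0,0,30],[0,0,0,0,30],[0,0,0,0,30]])

```text
clock: 21.62
position: [0.3972, 0.371, 0.0192]
ee_rot: [-0.507, 0.492, -0.49, 0.511]
ft_force: [0.3, -0.0, 6.6]
grip_width: 0.567
```

Call:
arm_command(targets=[[0,-2,0,0,30],[0,-5,0,0,30],[0,-9,0,0,30],[0,-12,0,0,30],[0,-12,0,0,30],[0,-12,0,0,30]])

```text
clock: 22.12
position: [0.397, 0.37, 0.139]
ee_rot: [-0.506, 0.492, -0.49, 0.511]
ft_force: [-1.3, -0.1, -7.6]
grip_width: 0.567
```

```bash
python3 -c "
from h import *
p,im=snap('wrist','w10')
yaw=.006
s=np.array([.4458,-.0230]);b=lambda y:s+np.array([-np.sin(yaw),np.cos(yaw)])*y
print(b(.085),b(0),b(-.085),axes()[0],axes()[1].apply([0,1,0]),manip.get_obs()['grip_width'],manip.get_obs()['ft_force'],manip.get_obs()['joint_pos'].round(2))
to([*b(-.085),.15],yaw+np.pi/2)
cv2.imwrite('pics/w10c.png',im)"
```

```text
[0.44529    0.06199847] [ 0.4458 -0.023 ] [ 0.44631    -0.10799847] [0.3963972  0.36918003 0.1373567 ] [ 8.99339742e-05  4.89316346e-03 -9.99988024e-01] 0.569994322013463 [ 0.03854083 -0.57241036 -7.13543883] [-0.23  0.32 -0.7   1.79  0.22  1.11 -0.97]
shift [47.86 -1.5   3.31] turn -1.542
```

Call:
arm_command(targets=[[3,-1.5,0.3,-0.05,30],[6.5,-3,0.5,-0.15,30],[10,-4,0.7,-0.27,30],[13.5,-4,1,-0.39,30],[17,-4,1.2,-0.51,30],[20.5,-4,1.4,-0.63,30],[24,-4,1.7,-0.75,30],[27.5,-4,1.9,-0.87,30],[31,-4,2.1,-0.99,30],[34.5,-4,2.4,-1.11,30]])

```text
clock: 23.0
position: [0.4297, 0.0412, 0.1742]
ee_rot: [-0.676, 0.202, -0.199, 0.68]
ft_force: [1.1, 0.1, -6.4]
grip_width: 0.569
```

```bash
python3 -c "
from h import *
print(axes()[0],axes()[1].apply([0,1,0]),manip.get_obs()['joint_pos'].round(2))
to([.4463,-.108,.15],.006+np.pi/2)"
```

```text
[0.42969112 0.04117603 0.1741575 ] [-0.00314855  0.00611631 -0.99997634] [ 0.33 -0.01 -0.52  2.02 -0.01  1.13  0.81]
shift [  9.53   2.32 -11.62] turn -0.582
```

Call:
arm_command(targets=[[1.9,0,-2.3,-0.12,30],[3.8,0,-4.6,-0.24,30],[5.7,0.5,-7,-0.36,30],[7.6,1,-9.3,-0.48,30],[9.5,2.3,-11.6,-0.582,30],[9.5,2.3,-11.6,-0.582,30],[9.5,2.3,-11.6,-0.582,30]])

```text
clock: 23.58
position: [0.445, -0.1071, 0.1493]
ee_rot: [-0.704, 0.002, 0.001, 0.71]
ft_force: [0.5, 0.3, -6.2]
grip_width: 0.568
```

```bash
python3 -c "
from h import *
p,im=snap('wrist','w11')
print(axes()[0],axes()[1].apply([0,1,0]),manip.get_obs()['joint_pos'].round(2))
to([.4463,-.108,.15],.006+np.pi/2)
"
```

```text
[ 0.44567302 -0.10569687  0.15016216] [-0.00360378  0.00799092 -0.99996158] [ 0.49  0.08 -0.36  1.99  0.02  1.09  1.69]
shift [ 0.06  0.01 -0.23] turn -0.007
```

View pics/w11.png

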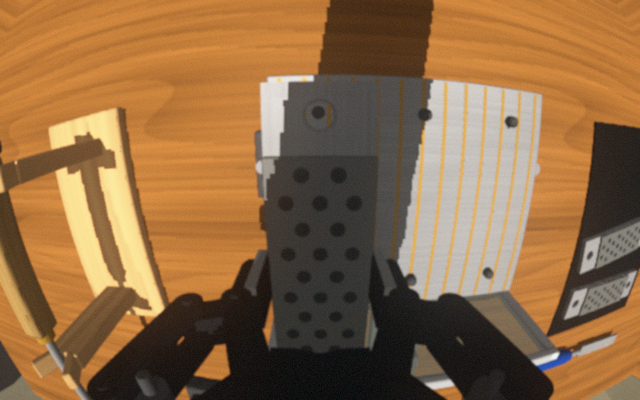

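The plate is held over the right-hand pins, and the pin shows through its near hole at about (317,112), with the hole at (319,114).

```bash
cat >> h.py <<'E'
def hole(p,im,u,v,r=22):
    """centre of the ring of the near hole: circle in the crop"""
    g=cv2.cvtColor(im,cv2.COLOR_BGR2GRAY)[v-r:v+r+1,u-r:u+r+1]; g=cv2.GaussianBlur(cv2.resize(g,None,fx=4,fy=4,interpolation=cv2.INTER_CUBIC),(5,5),0)
    c=cv2.HoughCircles(g,cv2.HOUGH_GRADIENT,1,200,param1=60,param2=12,minRadius=30,maxRadius=85)
    return None if c is None else (u-r+(c[0,0,0]-1.5)/4,v-r+(c[0,0,1]-1.5)/4,c[0,0,2]/4)
E
python3 -c "
from h import *
np.set_printoptions(precision=4,suppress=True)
p,im=load('w11');o,r=axes()
c=hole(p,im,319,114);print(c)
for q in (c[:2],(319,115)): print(pt(p,q,o[2]-.016+.008,1),'tool',r.inv().apply(pt(p,q,o[2]-.008,1)-o))
for q in ((317,112),(425,115),(512,122)): print(pt(p,q,.039,1))
for X in ([.3711,.0618,.039],[.3713,-.0232,.039],[.372,-.1082,.039]): print(proj(p,X,1))
cv2.imwrite('pics/hc.png',cv2.resize(im[80:150,270:370],(700,490),interpolation=cv2.INTER_CUBIC))
"
```

```text
NoneTraceback (most recent call last):
  File "<string>", line 6, in <module>
    for q in (c[:2],(319,115)): print(pt(p,q,o[2]-.016+.008,1),'tool',r.inv().apply(pt(p,q,o[2]-.008,1)-o))
              ~^^^^
TypeError: 'NoneType' object is not subscriptable
```

```bash
python3 -c "
from h import *
np.set_printoptions(precision=4,suppress=True)
p,im=load('w11');o,r=axes()
for q in ((319,115),): print(pt(p,q,o[2]-.008,1),'tool',r.inv().apply(pt(p,q,o[2]-.008,1)-o))
for q in ((317,112),(425,115),(512,122)): print(pt(p,q,.039,1))
for X in ([.3711,.0618,.039],[.3713,-.0232,.039],[.372,-.1082,.039]): print(proj(p,X,1))
print(cv2.cvtColor(im,cv2.COLOR_BGR2GRAY)[96:134:2,296:344:2])
"
```

```text
[ 0.3685 -0.1074  0.1422] tool [-0.0771  0.0083 -0.0018]
[ 0.3699 -0.1084  0.039 ]
[ 0.3697 -0.0243  0.039 ]
[0.3687 0.0597 0.039 ]
[513.6518 124.9631]
[426.172  117.1413]
[317.3075 114.8209]
[[83 87 85 82 86 82 87 82 81 84 83 78 79 80 80 78 83 80 80 78 75 81 77 74]
 [81 88 86 85 83 82 83 87 82 78 77 74 77 78 77 78 80 76 73 77 79 79 78 78]
 [87 84 82 86 82 85 84 83 77 76 73 77 71 70 68 69 77 79 77 80 75 79 77 75]
 [86 84 87 82 87 80 76 70 72 79 78 84 77 78 77 74 71 71 76 77 79 76 73 75]
 [80 83 90 85 83 77 80 78 82 86 82 86 84 84 82 81 79 72 74 73 78 76 78 80]
 [88 81 85 85 77 74 84 84 83 69 66 56 67 76 84 84 78 76 64 73 78 76 77 77]
 [80 83 85 84 75 70 86 85 77 53 42 47 47 48 76 80 78 80 71 66 77 79 78 76]
 [87 81 83 76 76 82 83 83 64 49 49 46 49 45 57 82 78 78 78 69 76 78 77 74]
 [83 82 84 77 79 81 89 81 49 47 41 50 48 45 58 83 78 83 79 67 74 79 75 82]
 [89 88 81 75 71 81 81 79 62 46 50 45 45 44 61 76 77 81 77 72 69 78 76 78]
 [84 80 82 79 72 83 86 89 77 53 47 43 44 55 79 82 79 77 84 68 69 76 78 75]
 [85 82 83 80 77 79 85 85 86 76 64 57 65 79 83 82 75 78 78 66 68 75 79 81]
 [85 80 87 80 76 77 84 83 85 84 82 79 81 81 84 84 78 78 74 67 70 78 77 75]
 [83 81 87 80 82 73 84 83 86 87 80 80 85 85 80 79 80 77 66 68 75 74 73 78]
 [84 77 81 83 78 72 76 84 85 85 83 84 80 79 84 81 79 69 69 75 75 76 75 75]
 [85 81 84 78 78 75 76 73 76 84 82 84 85 78 86 79 72 69 72 76 75 73 78 76]
 [83 78 80 82 85 79 74 75 77 74 81 81 79 81 77 78 76 70 70 76 75 77 76 77]
 [82 79 84 81 82 82 80 75 73 71 68 71 68 78 67 72 73 80 77 73 77 71 72 80]
 [86 78 84 81 79 77 84 80 80 80 77 74 73 79 76 70 76 78 76 76 73 73 72 73]]
```

Call:
arm_command(targets=[[0.15,2,-0.2,-0.007,30],[0.15,4.5,-0.2,-0.007,30],[0.15,7,-0.2,-0.007,30],[0.15,8.7,-0.2,-0.007,30],[0.15,9.2,-0.2,-0.007,30],[0.15,9.6,-0.2,-0.007,30],[0.15,10,-0.2,-0.007,30],[0.15,10.3,-0.2,-0.007,30],[0.15,10.3,-0.2,-0.007,30],[0.15,10.3,-0.2,-0.007,30]])

```text
clock: 24.47
position: [0.4477, -0.1069, 0.0497]
ee_rot: [-0.705, -0.002, 0.003, 0.709]
ft_force: [-5.5, 0.0, -7.8]
grip_width: 0.571
```

Call:
arm_command(targets=[[0,0.1,0,0,30],[0,0.2,0,0,30],[0,0.3,0,0,30],[0,0.3,0,0,30]])

```text
clock: 24.8
position: [0.4477, -0.107, 0.0469]
ee_rot: [-0.705, -0.002, 0.003, 0.709]
ft_force: [-6.7, 0.1, -4.6]
grip_width: 0.569
```

Call:
arm_command(targets=[[-0.05,0.15,0,0,30],[-0.1,0.15,0,0,30],[-0.1,0.15,0,0,30]])

```text
clock: 25.05
position: [0.4477, -0.107, 0.0462]
ee_rot: [-0.705, -0.003, 0.003, 0.709]
ft_force: [-7.8, 1.5, 2.5]
grip_width: 0.568
```

Contact at the expected height. Releasing and rising.

Call:
arm_command(targets=[[0,0,0,0,62],[0,0,0,0,68],[0,0,0,0,70],[0,0,0,0,70],[0,-2,0,0,70],[0,-6,0,0,70],[0,-10,0,0,70],[0,-13,0,0,70],[0,-13,0,0,70],[0,-13,0,0,70]])

```text
clock: 25.88
position: [0.4492, -0.1082, 0.1773]
ee_rot: [-0.705, -0.005, 0.001, 0.709]
ft_force: [0.1, -0.3, -0.6]
grip_width: 0.699
```

```bash
python3 -c "
from h import *
p,im=snap('wrist','w12');o,r=axes();print(o,manip.get_obs()['joint_pos'].round(2))
g=cv2.cvtColor(im,cv2.COLOR_BGR2GRAY)
A=np.array([.372,-.1082,.038]);
q=proj(p,A,1);print(q);u,v=map(int,q);print(g[v-16:v+17:2,u-16:u+17:2])
to([.5125,.3327,.2],1.758-np.pi/2)
"
```

```text
[ 0.44825823 -0.10795848  0.1756949 ] [ 0.5   0.05 -0.36  1.96  0.01  1.14  1.71]
[320.01334302 106.92192365]
[[215 211 211 212 211 215 186  81  70  79  79  78  74  74  77  79  76]
 [217 211 215 210 212 210 184  83  81  71  76  77  73  76  77  75  78]
 [213 214 214 213 211 209 182  80  76  76  77  76  75  73  76  79  74]
 [210 210 211 213 213 211 181  83  78  79  72  77  74  77  75  76  77]
 [216 213 210 214 216 208 161  72  68  71  67  76  75  78  74  74  74]
 [214 213 212 214 211 157  84  53  52  50  54  69  75  73  78  71  71]
 [214 211 214 213 186 101  56  50  44  48  44  60  72  75  76  73  72]
 [211 210 216 210 159  80  51  46  46  50  46  57  68  74  78  79  75]
 [213 208 211 210 144  74  46  40  51  51  43  63  72  79  76  76  77]
 [211 208 212 209 159  89  64  47  47  45  51  71  73  75  76  78  74]
 [207 209 212 212 184 116  76  66  62  63  68  77  73  78  72  74  77]
 [208 207 210 209 201 143  81  76  81  79  78  72  73  71  74  75  77]
 [204 209 207 207 158 100  74  74  75  73  73  74  74  72  75  75  77]
 [206 205 206 202 137  76  79  80  74  77  76  75  75  75  73  72  72]
 [203 204 207 206 136  76  81  76  73  75  71  73  74  75  74  71  72]
 [202 205 204 205 133  76  77  76  75  76  73  75  71  76  70  77  75]
 [203 207 205 203 127  77  78  79  77  78  74  74  74  73  76  72  73]]
shift [ 6.8  -2.16 44.02] turn 1.392
```

The pin fills the hole. On to the middle plate.

Call:
arm_command(targets=[[0.6,-1,3.7,0.12,75],[1.2,-2,7.4,0.24,75],[1.8,-2.2,11,0.36,75],[2.4,-2.2,14.7,0.48,75],[3,-2.2,18.4,0.6,75],[3.6,-2.2,22,0.72,75],[4.2,-2.2,25.7,0.84,75],[4.8,-2.2,29.4,0.96,75],[5.4,-2.2,33,1.08,75],[6,-2.2,37,1.2,75]])

```text
clock: 26.77
position: [0.5011, 0.2393, 0.1979]
ee_rot: [-0.609, 0.359, -0.356, 0.612]
ft_force: [1.2, -0.7, 0.1]
grip_width: 0.75
```

Call:
arm_command(targets=[[0.9,0,2.5,0.1,75],[2.4,0,6.5,0.192,75],[2.4,0,6.5,0.192,75],[2.4,0,6.5,0.192,75]])

```text
clock: 27.1
position: [0.5704, 0.2492, 0.1963]
ee_rot: [-0.573, 0.415, -0.411, 0.575]
ft_force: [-0.1, -0.3, -0.4]
grip_width: 0.75
```

```bash
python3 -c "
from h import *
print(axes()[0],axes()[1].apply([0,1,0]),manip.get_obs()['joint_pos'].round(2))
to([.5125,.3327,.2],1.758-np.pi/2)
a=relook('w13',[.5125,.3327],1.758); p,im=load('w13'); b=relook('w13',[.603,.343],1.63)
to([a[0][0],a[0][1],.02],a[1]-np.pi/2)
"
```

```text
[0.57041362 0.24915846 0.19631573] [-0.00343883  0.00571913 -0.99997773] [-0.07  0.41 -0.54  1.52  0.21  1.27 -0.31]
shift [-9.76 -0.3  -2.83] turn 0.136
[0.5144 0.3321 0.011 ] 1.773 0.1499
[0.6029 0.3429 0.011 ] 1.627 0.1488
shift [-9.46 17.87 -2.53] turn 0.124
```

Call:
arm_command(targets=[[-3.5,0,-1,0.12,75],[-7,0,-2,0.13,75],[-9.7,1,-2.8,0.132,75],[-9.7,4,-2.8,0.132,75],[-9.7,8,-2.8,0.132,75],[-9.7,12,-2.8,0.132,75],[-9.7,15,-2.8,0.132,75],[-9.7,17,-2.8,0.132,75],[-9.7,17.7,-2.8,0.132,75],[-9.7,17.7,-2.8,0.132,75]])

```text
clock: 28.03
position: [0.5111, 0.3327, 0.0219]
ee_rot: [-0.545, 0.451, -0.448, 0.547]
ft_force: [0.1, -0.1, -0.6]
grip_width: 0.749
```

Call:
arm_command(targets=[[0,0,0,0,55],[0,0,0,0,40],[0,0,0,0,30],[0,0,0,0,30],[0,0,0,0,30]])

```text
clock: 28.45
position: [0.5134, 0.3341, 0.0254]
ee_rot: [-0.543, 0.45, -0.449, 0.549]
ft_force: [-3.1, -1.6, 7.4]
grip_width: 0.561
```

Call:
arm_command(targets=[[0,-2,0,0,30],[0,-5,0,0,30],[0,-9,0,0,30],[0,-13,0,0,30],[0,-15,0,0,30],[0,-15,0,0,30],[0,-15,0,0,30]])

```text
clock: 29.03
position: [0.5126, 0.3325, 0.1738]
ee_rot: [-0.543, 0.45, -0.449, 0.548]
ft_force: [0.3, -0.9, -8.1]
grip_width: 0.563
```

```bash
python3 -c "
from h import *
print(axes()[0],axes()[1].apply([0,1,0]),manip.get_obs()['joint_pos'].round(2))
q,im2=snap('scene','s14')
to([.4458,-.023,.18],.006+np.pi/2)
cv2.imwrite('pics/s14c.png',np.vstack([cv2.resize(im2[100:250,240:440],(640,480))]))
"
```

```text
[0.51258613 0.33253412 0.17383914] [ 0.00301099  0.0067668  -0.99997257] [-0.21  0.41 -0.56  1.58  0.22  1.22 -0.61]
shift [ 33.56  -0.99 -13.27] turn -1.384
```

View pics/s14c.png

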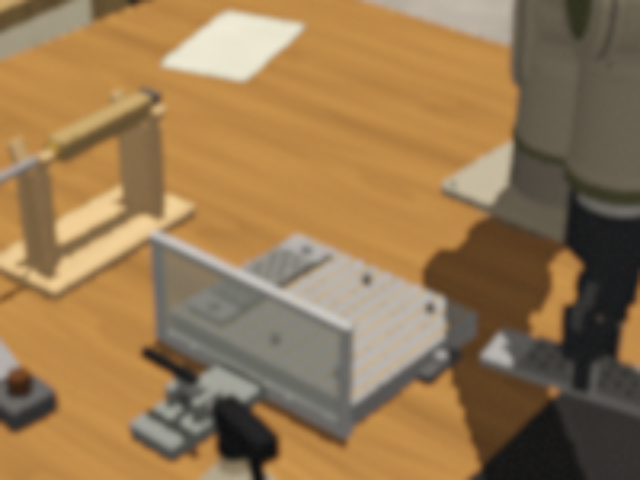

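The first plate lies flat in its bay, and the second hangs level in the gripper. Carrying the second to bay1.

Call:
arm_command(targets=[[3,-0.5,-1.2,-0.12,30],[6,-1,-2.4,-0.24,30],[9,-1,-3.6,-0.36,30],[12,-1,-4.7,-0.48,30],[15,-1,-5.9,-0.6,30],[18,-1,-7.1,-0.72,30],[21,-1,-8.3,-0.84,30],[24,-1,-9.5,-0.96,30],[27,-1,-10.7,-1.08,30],[30,-1,-11.9,-1.2,30]])

```text
clock: 29.92
position: [0.4523, 0.0192, 0.1789]
ee_rot: [-0.7, 0.082, -0.079, 0.705]
ft_force: [1.2, -0.0, -5.1]
grip_width: 0.561
```

```bash
python3 -c "
from h import *
print(axes()[0],axes()[1].apply([0,1,0]),manip.get_obs()['joint_pos'].round(2))
to([.446,-.023,.15],.006+np.pi/2)
"
```

```text
[0.45233095 0.01915521 0.17888883] [-0.00262409  0.0062569  -0.99997698] [ 0.39  0.04 -0.54  1.96  0.02  1.15  1.19]
shift [ 0.35  2.86 -4.27] turn -0.235
```

Call:
arm_command(targets=[[0.2,1,-2,-0.12,30],[0.35,2,-4.3,-0.235,30],[0.35,2.9,-4.3,-0.235,30],[0.35,2.9,-4.3,-0.235,30],[0.35,2.9,-4.3,-0.235,30]])

```text
clock: 30.33
position: [0.4466, -0.0212, 0.1503]
ee_rot: [-0.705, 0.001, 0.001, 0.71]
ft_force: [-0.5, -0.0, -5.2]
grip_width: 0.563
```

```bash
python3 -c "
from h import *
np.set_printoptions(precision=4,suppress=True,linewidth=200)
p,im=snap('wrist','w15');o,r=axes();print(o,r.apply([0,1,0]),r.as_matrix()[:,0])
h=o+r.apply([-.0766,.012,-.0018]);q=proj(p,h,1);print(q,proj(p,[.3713,-.0235,.039],1))
u,v=map(int,q);print(cv2.cvtColor(im,cv2.COLOR_BGR2GRAY)[v-24:v+25:2,u-24:u+25:2]);print(u-24,v-24)
"
```

```text
[ 0.4473 -0.0208  0.1511] [-0.0007  0.0068 -1.    ] [ 1.      0.0007 -0.0007]
[316.5583 115.948 ] [315.9012 111.3985]
[[82 78 84 83 82 79 80 78 77 82 83 84 83 76 78 79 80 74 74 81 77 73 78 78 80]
 [85 82 85 83 81 79 82 77 82 84 81 81 83 76 83 79 81 74 80 78 81 78 78 75 80]
 [85 83 81 82 79 82 83 83 83 81 81 80 82 75 79 84 79 76 79 79 75 74 76 77 81]
 [84 84 84 79 81 76 82 81 82 78 78 79 78 79 81 82 77 77 76 79 76 73 78 74 82]
 [81 84 85 82 82 85 77 78 81 85 78 81 78 80 81 80 81 79 76 83 80 74 79 81 78]
 [84 80 82 83 80 82 79 84 78 83 81 83 81 79 79 79 75 76 79 78 77 75 76 78 82]
 [85 82 78 83 81 83 81 83 81 85 83 78 77 74 66 69 72 70 75 79 78 80 79 81 81]
 [89 81 83 81 84 85 87 83 81 73 71 68 58 49 51 62 72 70 70 73 78 77 78 76 80]
 [85 82 84 79 78 79 78 81 78 67 57 50 41 48 45 48 72 76 73 71 72 77 77 77 79]
 [83 81 81 84 80 84 82 77 71 65 43 40 44 42 46 42 68 76 73 72 67 77 73 75 77]
 [82 84 83 81 79 79 82 80 72 69 51 40 47 36 43 48 71 77 74 75 72 68 71 80 76]
 [82 84 84 83 78 83 80 72 74 74 65 46 41 41 47 69 77 75 75 78 74 66 67 77 79]
 [83 82 84 82 81 79 77 70 76 78 78 69 57 65 76
[... 275 characters left out ...]
2 79 85 84 76 68 74 79 77 79 77 72 81 80 77 76 79 75 78 66 69 79 77]
 [80 77 79 82 78 81 83 77 71 77 79 79 81 75 82 76 79 78 78 74 71 69 77 81 75]
 [84 81 81 79 79 80 81 78 69 76 77 77 79 75 80 79 77 77 76 76 71 70 76 75 76]
 [83 79 84 84 81 82 83 78 77 77 69 73 75 76 75 77 80 73 72 67 71 74 78 78 76]
 [84 78 73 80 81 81 78 82 78 75 77 66 72 74 78 74 68 70 69 67 71 75 76 80 73]
 [85 76 83 82 77 79 83 79 83 79 79 74 73 70 65 76 74 72 73 74 80 79 75 79 76]
 [80 82 79 79 79 80 81 76 77 81 78 80 82 76 77 74 78 70 78 77 79 78 76 77 78]
 [80 79 83 81 75 77 80 79 77 74 76 76 77 73 80 74 78 72 74 78 78 75 71 75 78]
 [78 80 76 79 78 78 82 76 81 82 78 77 77 77 79 80 75 72 72 79 74 79 71 78 80]]
292 91
```

```bash
python3 -c "
from h import *
np.set_printoptions(precision=4,suppress=True,linewidth=200)
p,_=load('w15');o,r=axes()
for z in (.016,.0224):
  h=pt(p,(320.8,118),o[2]-z+.008,1);n=pt(p,(317,110),.039,1)
  print(h,n,r.inv().apply(h-o),'move',n-h, 'drop dir',r.apply([0,1,0])*(o[2]-z-.03))
"
```

```text
[ 0.3714 -0.0208  0.1431] [ 0.3702 -0.0227  0.039 ] [-0.0759  0.0081  0.    ] move [-0.0011 -0.0019 -0.1041] drop dir [-0.0001  0.0007 -0.1051]
[ 0.3717 -0.0207  0.1367] [ 0.3702 -0.0227  0.039 ] [-0.0756  0.0145  0.    ] move [-0.0014 -0.002  -0.0977] drop dir [-0.0001  0.0007 -0.0987]
```

Call:
arm_command(targets=[[-0.17,2,-0.26,-0.005,30],[-0.17,4.5,-0.26,-0.005,30],[-0.17,7,-0.26,-0.005,30],[-0.17,8,-0.26,-0.005,30],[-0.17,8.5,-0.26,-0.005,30],[-0.17,9,-0.26,-0.005,30],[-0.17,9.4,-0.26,-0.005,30],[-0.17,9.7,-0.26,-0.005,30],[-0.17,9.7,-0.26,-0.005,30]])

```text
clock: 31.13
position: [0.4477, -0.023, 0.0597]
ee_rot: [-0.706, -0.003, 0.002, 0.709]
ft_force: [-27.9, 2.3, 59.3]
grip_width: 0.563
```

Call:
arm_command(targets=[[0,0.1,0,0,30],[0,0.2,0,0,30],[0,0.2,0,0,30]])

```text
clock: 31.38
position: [0.4479, -0.0231, 0.0594]
ee_rot: [-0.706, -0.003, 0.001, 0.708]
ft_force: [-38.7, 2.7, 85.7]
grip_width: 0.56
```

Hung up on the pins, with the push towards −x. Raising, shifting −x and retrying.

Call:
arm_command(targets=[[0,-0.5,0,0,30],[0,-1.2,0,0,30],[-0.1,-1.8,0,0,30],[-0.1,-1.8,0,0,30],[-0.1,-1.8,0,0,30]])

```text
clock: 31.8
position: [0.4456, -0.0239, 0.0712]
ee_rot: [-0.705, -0.003, 0.001, 0.709]
ft_force: [-0.1, 0.1, -6.8]
grip_width: 0.563
```

```bash
python3 -c "
from h import *
np.set_printoptions(precision=4,suppress=True,linewidth=200)
p,im=snap('wrist','w16');o,r=axes();print(o,r.apply([0,1,0]),r.as_matrix()[:,0],manip.get_obs()['ft_force'])
cv2.imwrite('pics/w16c.png',np.hstack([cv2.resize(im[60:360,180:460],(560,600)),cv2.resize(im[80:160,290:350],(240,320)).repeat(1,0) if 0 else np.vstack([cv2.resize(im[90:150,290:350],(240,240)),np.zeros((360,240,3),np.uint8)])]))
"
```

```text
[ 0.4452 -0.0239  0.0707] [ 0.0012  0.006  -1.    ] [1.     0.006  0.0013] [ 0.171   0.391  -6.1013]
```

View pics/w16c.png

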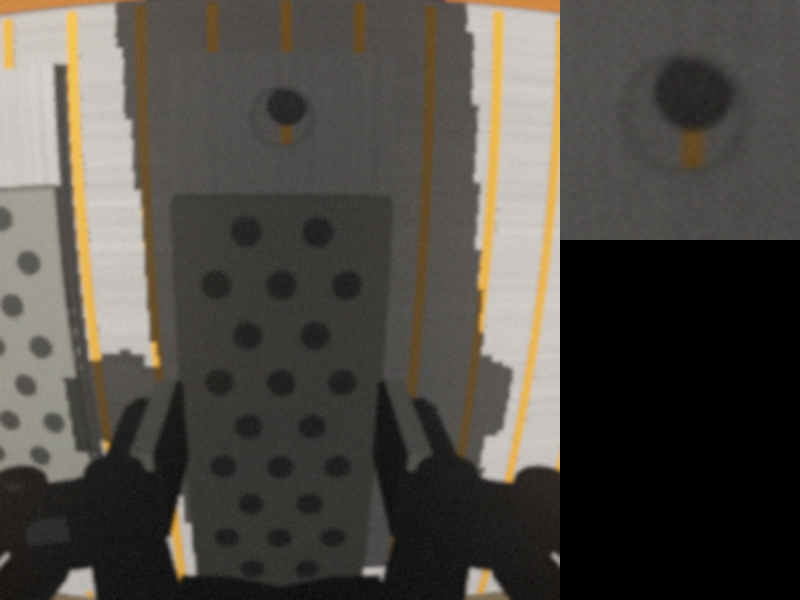

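Close view: hole centre at pixel (320.8,118), pin centre at (323.3,113). The plate is still a little off the pin.

```bash
python3 -c "
from h import *
np.set_printoptions(precision=4,suppress=True,linewidth=200)
p,_=load('w16');o,r=axes();print(p['origin'])
for z in (.016,.0224):
  h=pt(p,(320.8,118),o[2]-z+.008,1)
  for zp in (.036,.039):
    n=pt(p,(323.3,113),zp,1)
    print(z,h,n,r.inv().apply(h-o),'move',n-h)
"
```

```text
[ 0.3635 -0.0251  0.1954]
0.016 [ 0.3705 -0.024   0.0627] [ 0.3693 -0.0225  0.036 ] [-0.0748  0.0079  0.0003] move [-0.0012  0.0015 -0.0267]
0.016 [ 0.3705 -0.024   0.0627] [ 0.3692 -0.0225  0.039 ] [-0.0748  0.0079  0.0003] move [-0.0013  0.0014 -0.0237]
0.0224 [ 0.3708 -0.0239  0.0563] [ 0.3693 -0.0225  0.036 ] [-0.0744  0.0143  0.0003] move [-0.0015  0.0014 -0.0203]
0.0224 [ 0.3708 -0.0239  0.0563] [ 0.3692 -0.0225  0.039 ] [-0.0744  0.0143  0.0003] move [-0.0016  0.0014 -0.0173]
```

Call:
arm_command(targets=[[-0.15,0,0.13,0,30],[-0.15,0.3,0.13,0,30],[-0.15,0.6,0.13,0,30],[-0.15,0.9,0.13,0,30],[-0.15,1.2,0.13,0,30],[-0.15,1.4,0.13,0,30],[-0.15,1.4,0.13,0,30]])

```text
clock: 32.43
position: [0.4433, -0.0224, 0.0562]
ee_rot: [-0.705, -0.002, 0.002, 0.709]
ft_force: [-0.8, 0.5, -6.0]
grip_width: 0.567
```

Now free, and lower than the earlier hang-up. Continuing.

Call:
arm_command(targets=[[0,0.2,0,0,30],[0,0.4,0,0,30],[0,0.4,0,0,30],[0,0.4,0,0,30]])

```text
clock: 32.77
position: [0.4436, -0.0224, 0.0527]
ee_rot: [-0.705, -0.003, 0.002, 0.709]
ft_force: [1.0, -0.5, -5.8]
grip_width: 0.56
```

Call:
arm_command(targets=[[0,0.15,0,0,30],[0,0.3,0,0,30],[0,0.3,0,0,30],[0,0.3,0,0,30]])

```text
clock: 33.1
position: [0.4439, -0.0223, 0.0521]
ee_rot: [-0.705, -0.002, 0.002, 0.709]
ft_force: [-17.6, 0.4, 36.5]
grip_width: 0.563
```

Contact came at 0.0521, the flush height for this grip. Releasing.

Call:
arm_command(targets=[[0,-0.2,0,0,30],[0,-0.2,0,0,62],[0,-0.2,0,0,68],[0,-0.2,0,0,70],[0,-0.2,0,0,70],[0,-4,0,0,70],[0,-8,0,0,70],[0,-12,0,0,70],[0,-12,0,0,70],[0,-12,0,0,70]])

```text
clock: 33.93
position: [0.4451, -0.0232, 0.172]
ee_rot: [-0.705, -0.004, 0.0, 0.709]
ft_force: [-1.2, -0.3, -1.3]
grip_width: 0.705
```

```bash
python3 -c "
from h import *
np.set_printoptions(precision=4,suppress=True,linewidth=200)
p,im=snap('wrist','w17');o,r=axes();print(o,r.apply([0,1,0]))
q=proj(p,[.3705,-.023,.038],1);print(q);u,v=map(int,q);print(cv2.cvtColor(im,cv2.COLOR_BGR2GRAY)[v-20:v+21:2,u-20:u+21:2])
to([.603,.343,.19],1.63-np.pi/2)"
```

```text
[ 0.4439 -0.0232  0.1702] [ 0.0026  0.0056 -1.    ]
[320.082  110.2338]
[[76 80 75 75 74 74 72 74 73 70 73 78 75 72 73 72 72 74 69 73 72]
 [82 78 80 76 74 79 74 80 75 76 78 79 73 71 73 73 76 74 72 73 77]
 [82 82 79 78 80 78 75 76 77 78 79 70 74 76 74 71 76 76 73 74 75]
 [80 79 78 85 76 78 76 80 78 77 75 76 76 74 72 70 73 72 75 71 74]
 [80 77 78 79 77 75 77 74 77 76 78 75 73 78 72 73 77 77 71 72 71]
 [79 73 80 79 80 80 79 73 81 76 72 72 73 76 77 74 75 73 77 70 73]
 [81 78 81 78 75 81 81 76 73 62 62 63 68 74 72 71 66 75 73 74 73]
 [79 77 78 79 74 74 72 73 60 50 42 40 55 68 68 72 67 71 72 73 74]
 [81 77 78 82 82 74 76 66 50 41 40 46 41 59 67 73 74 74 73 74 71]
 [80 77 83 76 78 79 72 65 46 44 44 41 38 53 66 74 74 72 73 77 76]
 [75 82 80 79 78 79 76 60 49 41 41 44 43 54 70 69 74 76 74 73 74]
 [79 75 76 78 78 74 75 68 54 40 37 42 41 64 67 73 75 71 73 75 71]
 [80 80 79 78 77 78 74 72 67 55 55 56 62 69 71 73 77 74 73 77 71]
 [80 79 77 81 75 74 80 72 71 72 71 75 74 72 70 73 75 73 71 76 75]
 [79 76 76 76 73 75 72 74 77 69 69 70 76 73 70 75 78 72 76 75 72]
 [80 78 75 76 83 79 79 74 78 76 71 75 75 70 71 74 71 71 73 73 72]
 [78 73 79 77 80 73 78 74 75 79 69 72 69 77 75 76 72 73 72 72 74]
 [74 76 81 74 75 72 77 78 78 78 77 77 72 75 71 70 67 72 70 71 78]
 [74 77 75 71 77 79 73 77 77 77 72 73 75 77 72 74 76 71 72 73 75]
 [78 70 78 78 77 76 77 79 76 77 74 75 72 77 74 71 74 74 71 69 74]
 [67 69 66 70 68 65 63 69 64 64 66 61 61 68 62 63 66 66 63 64 65]]
shift [16.13 -1.73 36.54] turn 1.518
```

Call:
arm_command(targets=[[1,-1,2.8,0.12,75],[2,-1.7,5.6,0.24,75],[3.5,-1.7,8.4,0.36,75],[5,-1.7,11.2,0.48,75],[6.5,-1.7,14,0.6,75],[8,-1.7,17,0.72,75],[9.5,-1.7,20,0.84,75],[11,-1.7,23,0.96,75],[12.5,-1.7,26,1.08,75],[14,-1.7,29,1.2,75]])

```text
clock: 34.82
position: [0.5816, 0.269, 0.1862]
ee_rot: [-0.586, 0.395, -0.392, 0.588]
ft_force: [0.3, 0.1, 0.8]
grip_width: 0.751
```

```bash
python3 -c "
from h import *
print(axes()[0],axes()[1].apply([0,1,0]),manip.get_obs()['joint_pos'].round(2))
to([.603,.343,.19],1.63-np.pi/2)"
```

```text
[0.58157719 0.26895934 0.18615216] [-0.0020419   0.00479303 -0.99998643] [-0.1   0.46 -0.54  1.48  0.24  1.27 -0.27]
shift [-6.04 -0.35  4.79] turn 0.330
```

Call:
arm_command(targets=[[-2,-0.1,1.6,0.12,75],[-4,-0.2,3.2,0.24,75],[-6,-0.3,4.8,0.33,75],[-6,-0.3,4.8,0.33,75],[-6,-0.3,4.8,0.33,75]])

```text
clock: 35.23
position: [0.6016, 0.3432, 0.1894]
ee_rot: [-0.516, 0.484, -0.481, 0.518]
ft_force: [0.2, -1.1, -0.8]
grip_width: 0.753
```

```bash
python3 -c "
from h import *
print(axes()[0],axes()[1].apply([0,1,0]))
to([.603,.343,.018],1.63-np.pi/2)
a=relook('w18',[.603,.343],1.63)
p,im=snap('top');plates(p,im,[((175,203),(229,201))],False)"
```

```text
[0.60158805 0.34323198 0.18943666] [-0.00244423  0.00524262 -0.99998327]
shift [ 0.13 17.14  0.17] turn 0.009
[0.6038 0.3435 0.011 ] 1.627 0.1481
[0.6159 0.3289 0.011 ] 1.452 0.1267
```

Call:
arm_command(targets=[[0.1,3,0.2,0.005,75],[0.1,7,0.2,0.005,75],[0.1,11,0.2,0.005,75],[0.1,14.5,0.2,0.005,75],[0.1,16.5,0.2,0.005,75],[0.1,17,0.2,0.005,75],[0.1,17,0.2,0.005,75],[0.1,17,0.2,0.005,55],[0.1,17,0.2,0.005,40],[0.1,17,0.2,0.005,30]])

```text
clock: 36.17
position: [0.6063, 0.3419, 0.0245]
ee_rot: [-0.512, 0.486, -0.484, 0.518]
ft_force: [-1.0, -1.4, 4.1]
grip_width: 0.566
```

Call:
arm_command(targets=[[0,0,0,0,30],[0,0,0,0,30]])

```text
clock: 36.33
position: [0.6063, 0.3419, 0.0244]
ee_rot: [-0.512, 0.485, -0.484, 0.518]
ft_force: [-1.4, -2.0, 7.1]
grip_width: 0.568
```

Call:
arm_command(targets=[[0,-2,0,0,30],[0,-5,0,0,30],[0,-9,0,0,30],[0,-13,0,0,30],[0,-15,0,0,30],[0,-15,0,0,30],[0,-15,0,0,30]])

```text
clock: 36.92
position: [0.6052, 0.341, 0.173]
ee_rot: [-0.512, 0.486, -0.484, 0.517]
ft_force: [-0.3, -0.5, -6.9]
grip_width: 0.567
```

```bash
python3 -c "
from h import *
print(axes()[0],axes()[1].apply([0,1,0]),manip.get_obs()['joint_pos'].round(2))
to([.4453,.063,.18],.006+np.pi/2)
"
```

```text
[0.60520611 0.34096393 0.17298488] [ 0.00286887  0.00680183 -0.99997275] [-0.25  0.57 -0.48  1.33  0.26  1.29 -0.68]
shift [ 26.77  -0.94 -17.64] turn -1.516
```

Call:
arm_command(targets=[[2,-1,-1.4,-0.12,30],[4,-1.5,-2.7,-0.24,30],[6,-2,-4.1,-0.36,30],[8.2,-2,-5.4,-0.48,30],[10.3,-2,-6.8,-0.6,30],[12.4,-2,-8.2,-0.72,30],[14.5,-2,-9.6,-0.84,30],[16.6,-2,-11,-0.96,30],[18.7,-2,-12.4,-1.08,30],[20.8,-2,-13.8,-1.2,30]])

```text
clock: 37.75
position: [0.4777, 0.1231, 0.1882]
ee_rot: [-0.697, 0.109, -0.106, 0.701]
ft_force: [-0.3, -0.2, -4.8]
grip_width: 0.562
```

```bash
python3 -c "
from h import *
print(axes()[0],axes()[1].apply([0,1,0]),manip.get_obs()['joint_pos'].round(2))
to([.4445,.063,.1],.006+np.pi/2)
"
```

```text
[0.47774748 0.12307936 0.18817331] [-0.00283852  0.00554423 -0.9999806 ] [ 0.29  0.14 -0.67  1.85  0.09  1.18  0.85]
shift [-1.33  8.79 -6.77] turn -0.311
```

Going to z = 0.10 over bay0, then one close measurement.

Call:
arm_command(targets=[[-0.4,1,-2.2,-0.11,30],[-0.9,3,-4.5,-0.22,30],[-1.3,5.5,-6.8,-0.311,30],[-1.3,8,-6.8,-0.311,30],[-1.3,8.8,-6.8,-0.311,30],[-1.3,8.8,-6.8,-0.311,30],[-1.3,8.8,-6.8,-0.311,30]])

```text
clock: 38.33
position: [0.4465, 0.0653, 0.1022]
ee_rot: [-0.705, -0.0, 0.001, 0.71]
ft_force: [-0.3, -0.4, -5.0]
grip_width: 0.566
```

```bash
python3 -c "
from h import *
np.set_printoptions(precision=4,suppress=True,linewidth=220)
p,im=snap('wrist','w19');o,r=axes();print(o,r.apply([0,1,0]),r.as_matrix()[:,0])
h=o+r.apply([-.075,.013,0]);q=proj(p,h,1);print(q,proj(p,[.3700,.0615,.039],1))
u,v=map(int,q);print(cv2.medianBlur(cv2.cvtColor(im,cv2.COLOR_BGR2GRAY),3)[v-24:v+25:2,u-24:u+25:2]);print(u-24,v-24)
"
```

```text
[0.4473 0.0655 0.103 ] [ 0.0015  0.007  -1.    ] [1.     0.0014 0.0015]
[320.3625 119.5755] [313.0674 111.2059]
[[ 96  92  93  95  97  96  96  96  96  94  94  91  91  94  94  92  94  96  96  94  94  95  95  95  96]
 [ 97  97  94  94  97  97  97  97  91  89  88  84  84  84  84  86  91  95  97  97  95  95  96  96  99]
 [ 96  96  95  94  98  95  95  93  82  79  83  87  92  93  87  84  84  89  93  95  96  96  96  96 100]
 [ 96  96  94  96  96  94  88  79  71  58  59  76  93  97  97  95  89  84  86  92  95  95  96  98  98]
 [ 95  93  94  94  94  91  79  66  53  51  51  51  67  93  97  98  96  89  83  86  92  96  95  96  96]
 [ 94  95  96  97  93  84  67  53  48  49  51  50  53  74  96  98  96  93  85  82  92  95  97  96  97]
 [ 93  93  95  95  91  78  57  48  50  50  51  49  51  69  94 100  99  93  88  84  88  92  95  95  97]
 [ 93  95  93  93  89  70  52  48  49  49  51  49  49  65  96  97  97  95  92  84  84  94  95  95  96]
 [ 93  94  93  93  89  70  52  49  49  47  49  49  48  73  93  97  97  93  91  85  84  93  93  95  95]
 [ 94  93  94  92  90  80  64  50  45  45  48  48  58  88  96
[... 894 characters left out ...]
2  91  91  90  89  89  89  90  89  89  89  92  92  90  91  92  92  92  91]
 [ 89  91  91  91  91  92  92  91  91  91  90  89  89  91  89  89  89  92  89  89  89  92  90  91  92]
 [ 90  91  90  91  91  90  89  90  92  92  90  89  89  89  89  88  90  92  90  89  91  91  90  91  90]
 [ 91  91  90  91  90  89  90  89  92  92  90  90  90  91  89  85  89  93  92  89  89  91  91  91  91]
 [ 91  90  90  90  90  89  91  91  91  91  90  88  91  91  90  88  90  91  92  88  90  90  91  91  91]
 [ 91  89  91  90  90  89  89  90  90  89  89  88  89  90  90  87  89  90  91  89  90  91  91  91  91]
 [ 90  91  90  90  90  90  90  90  90  89  89  89  89  90  90  87  89  91  90  90  90  90  91  91  93]]
296 95
```

```bash
python3 -c "
from h import *
np.set_printoptions(precision=4,suppress=True,linewidth=200)
p,_=load('w19');o,r=axes()
h=pt(p,(320.7,112),o[2]-.0214+.008,1);n=pt(p,(314.4,108.2),.038,1)
print(h,n,r.inv().apply(h-o),'move',n-h,'drop',r.apply([0,1,0])*(o[2]-.0514))
"
```

```text
[0.369  0.0656 0.0896] [0.3682 0.0623 0.038 ] [-0.0783  0.0133  0.0001] move [-0.0008 -0.0033 -0.0516] drop [ 0.0001  0.0004 -0.0516]
```

Call:
arm_command(targets=[[-0.09,0,-0.33,-0.005,30],[-0.09,1.5,-0.33,-0.005,30],[-0.09,2.5,-0.33,-0.005,30],[-0.09,3.2,-0.33,-0.005,30],[-0.09,3.8,-0.33,-0.005,30],[-0.09,4.3,-0.33,-0.005,30],[-0.09,4.7,-0.33,-0.005,30],[-0.09,4.7,-0.33,-0.005,30]])

```text
clock: 39.05
position: [0.4457, 0.0618, 0.0548]
ee_rot: [-0.705, -0.002, 0.002, 0.709]
ft_force: [-0.0, 1.9, -4.9]
grip_width: 0.567
```

Free over the pins at 0.0548 (they would catch at about 0.062). Continuing to contact.

Call:
arm_command(targets=[[0,0.2,0,0,30],[0,0.4,0,0,30],[0,0.5,0,0,30],[0,0.5,0,0,30]])

```text
clock: 39.38
position: [0.4462, 0.0619, 0.0514]
ee_rot: [-0.705, -0.003, 0.002, 0.709]
ft_force: [-6.5, 2.9, 10.8]
grip_width: 0.563
```

Flush height reached exactly. Releasing, rising, and turning back the half turn for the rod.

Call:
arm_command(targets=[[0,-0.1,0,0,62],[0,-0.1,0,0,68],[0,-0.1,0,0,70],[0,-0.1,0,0,70],[0,-4,0,0,70],[0,-8,0,0,70],[0,-12,0,0,70],[0,-16,0,0,70],[0,-20,0,0,70],[0,-24,0,0,70]])

```text
clock: 40.22
position: [0.4452, 0.0599, 0.2926]
ee_rot: [-0.705, -0.003, 0.001, 0.709]
ft_force: [1.3, 1.2, -0.4]
grip_width: 0.701
```

Call:
arm_command(targets=[[0,0,0,0.12,100],[0,0,0,0.24,100],[0,0,0,0.36,100],[0,0,0,0.48,100],[0,0,0,0.6,100],[0,0,0,0.72,100],[0,0,0,0.84,100],[0,0,0,0.96,100],[0,0,0,1.08,100],[0,0,0,1.2,100]])

```text
clock: 41.05
position: [0.4457, 0.0599, 0.2903]
ee_rot: [-0.582, 0.4, -0.399, 0.585]
ft_force: [-0.1, -0.4, 0.2]
grip_width: 0.998
```

Call:
arm_command(targets=[[0,0,0,0.12,100],[0,0,0,0.24,100],[0,0,0,0.36,100],[0,0,0,0.48,100],[0,0,0,0.6,100],[0,0,0,0.72,100],[0,0,0,0.84,100],[0,0,0,0.96,100],[0,0,0,1.08,100],[0,0,0,1.2,100]])

```text
clock: 41.88
position: [0.4457, 0.0599, 0.2903]
ee_rot: [-0.255, 0.661, -0.657, 0.257]
ft_force: [-0.3, 0.2, 0.0]
grip_width: 0.997
```

```bash
python3 -c "
from h import *
print(axes()[0],axes()[1].apply([0,1,0]),manip.get_obs()['joint_pos'].round(2))
to([.4947,-.3480,.28],.066+np.pi/2)
q,im=snap('scene','s20');snap('top','t20');snap('wrist','w20')"
```

```text
[0.44570015 0.05990765 0.29031752] [ 0.00131741  0.00595597 -0.9999814 ] [ 0.53 -0.06 -0.72  1.8  -0.04  1.38 -1.01]
shift [23.93  0.8  33.4 ] turn 0.675
```

Call:
arm_command(targets=[[2.4,0,3.3,0.07,100],[4.8,0,6.7,0.14,100],[7.2,0.1,10,0.21,100],[9.6,0.2,13.4,0.28,100],[12,0.3,16.7,0.35,100],[14.4,0.4,20,0.42,100],[16.8,0.5,23.4,0.5,100],[19.2,0.6,26.7,0.57,100],[21.6,0.7,30,0.64,100],[23.9,0.8,33.4,0.675,100]])

```text
clock: 42.87
position: [0.497, -0.3497, 0.2797]
ee_rot: [-0.025, 0.709, -0.705, 0.026]
ft_force: [0.2, 0.8, 0.7]
grip_width: 0.997
```

Call:
arm_command(targets=[[0,0,0,0,100],[0,0,0,0,100],[0,0,0,0,100]])

```text
clock: 43.12
position: [0.4975, -0.347, 0.2795]
ee_rot: [-0.026, 0.709, -0.704, 0.027]
ft_force: [-0.3, 0.7, -0.4]
grip_width: 0.999
```

```bash
python3 -c "
from h import *
np.set_printoptions(precision=4,suppress=True)
p,im=snap('wrist','w21');print(axes()[0],axes()[1].apply([0,1,0]),manip.get_obs()['joint_pos'].round(2))
to([.4947,-.3485,.1415],.066+np.pi/2)
hsv=cv2.cvtColor(im,cv2.COLOR_BGR2HSV)
# steel rod ahead of handle: grey columns
for v in (40,60,80,100): 
  s=hsv[v,260:380]; c=np.where(s[:,1]<60)[0]+260; m=c.mean(); print(v,m,len(c),pt(p,(m,v),.14,1))
"
```

```text
[ 0.4977 -0.3463  0.2799] [ 0.0013  0.0066 -1.    ] [ 0.82  0.3  -0.36  1.45  0.1   1.41 -1.03]
shift [ 0.34 13.84  0.29] turn 0.010
40 325.0 11 [ 0.6322 -0.3403  0.14  ]
60 324.0 11 [ 0.6146 -0.3408  0.14  ]
80 324.0 11 [ 0.5974 -0.3421  0.14  ]
100 324.5 8 [ 0.5804 -0.3438  0.14  ]
```

Call:
arm_command(targets=[[0.3,4,0.3,0.01,100],[0.3,8,0.3,0.01,100],[0.3,11,0.3,0.01,100],[0.3,13,0.3,0.01,100],[0.3,13.8,0.3,0.01,100],[0.3,13.8,0.3,0.01,60],[0.3,13.8,0.3,0.01,30],[0.3,13.8,0.3,0.01,0],[0.3,13.8,0.3,0.01,0],[0.3,13.8,0.3,0.01,0]], squeeze=60)

```text
clock: 44.0
position: [0.4956, -0.3497, 0.1436]
ee_rot: [-0.021, 0.709, -0.705, 0.023]
ft_force: [-0.7, 2.0, 4.7]
grip_width: 0.315
```

Call:
arm_command(targets=[[0,0,0,0,0],[0,0,0,0,0],[0,0,0,0,0]])

```text
clock: 44.25
position: [0.4956, -0.3496, 0.1436]
ee_rot: [-0.021, 0.709, -0.705, 0.023]
ft_force: [-1.3, 3.1, 6.9]
grip_width: 0.313
```

Call:
arm_command(targets=[[0,-2,0,0,0],[0,-5,0,0,0],[0,-9,0,0,0],[0,-13,0,0,0],[0,-15,0,0,0],[0,-15,0,0,0],[0,-15,0,0,0]])

```text
clock: 44.83
position: [0.495, -0.3508, 0.2932]
ee_rot: [-0.021, 0.708, -0.705, 0.023]
ft_force: [0.6, -0.2, -3.4]
grip_width: 0.32
```

```bash
python3 -c "
from h import *
np.set_printoptions(precision=4,suppress=True)
q,im=snap('scene','s22');o,r=axes();print(o,r.apply([0,1,0]))
t,im2=snap('top','t22')
# hook: grey low-saturation pixels near the prediction
tip=o+[.177,.0115,-.111];bend=o+[.178,.0115,0]
for n,X in(('bend',bend),('tip',tip)):print(n,X,proj(q,X),proj(t,X))
S=cv2.cvtColor(im,cv2.COLOR_BGR2HSV)[:,:,1].astype(int);u,v=map(int,proj(q,tip))
print(S[v-26:v+9,u-8:u+9])
yaw=.4;T=np.array([.4458+.248,-.0215,.30]);print('over',T)
to(np.array([T[0]-.1775*np.cos(yaw),T[1]-.1775*np.sin(yaw),.29]),yaw+np.pi/2)
"
```

```text
[ 0.4943 -0.3506  0.2914] [ 0.0008  0.0062 -1.    ]
bend [ 0.6723 -0.3391  0.2914] [217.2575 120.7835] [473.9046 145.741 ]
tip [ 0.6713 -0.3391  0.1804] [222.2534 151.786 ] [459.0621 161.2005]
[[137 122  74  26  13  43 107 147 153 155 156 156 157 155 158 158 157]
 [135 128  90  39  22  66 125 155 157 157 157 156 154 156 156 157 158]
 [141 143 121  68  31  73 132 154 158 158 157 157 157 157 156 155 156]
 [153 155 141  97  44  70 128 154 158 159 160 157 157 156 156 155 156]
 [159 157 149 115  54  56 119 152 158 160 158 156 157 158 157 158 157]
 [156 159 153 127  64  42 110 150 159 157 157 158 159 158 157 157 159]
 [159 158 155 136  77  38  99 147 157 157 158 159 160 157 158 157 158]
 [160 158 155 138  88  38  90 139 156 159 159 158 157 158 158 157 160]
 [158 158 156 142  99  42  79 132 156 158 158 161 156 157 157 157 159]
 [157 157 158 146 112  52  68 128 152 159 159 157 156 156 157 157 157]
 [156 156 156 149 117  59  58 122 152 157 159 160 157 156 156 157 157]
 [157 158 156 151 128  64  47 115 149 159 157 159 157 159 159 158 157]
 [157 156 158 154 131  77  41 110 148 157 156 155 157 1
[... 950 characters left out ...]
59 157 159 156 139  93  56  99 143 157 159 158 158 160 156]
 [157 156 157 158 158 158 150 125 103 119 147 160 159 160 159 156 159]
 [156 156 157 157 156 157 158 150 141 145 155 157 161 159 161 157 158]
 [155 156 155 156 157 158 157 157 156 156 160 157 158 159 157 157 158]
 [156 156 155 155 158 156 157 158 156 158 156 160 158 159 159 157 160]
 [158 158 158 156 156 157 156 157 157 156 156 157 157 157 158 158 158]
 [156 156 156 156 156 155 157 156 157 158 156 157 156 157 157 159 158]
 [155 156 157 156 155 156 157 156 158 156 157 156 156 157 158 156 158]
 [156 155 155 156 155 155 153 157 156 158 159 156 157 156 155 156 157]]
over [ 0.6938 -0.0215  0.3   ]
shift [ -5.24   0.23 -25.7 ] turn -0.338
```

The tip again matches the prediction. Swinging over to behind the bar.

Call:
arm_command(targets=[[-0.8,0,-3.8,-0.05,0],[-1.6,0,-7.6,-0.1,0],[-2.4,0.1,-11.4,-0.16,0],[-3.2,0.1,-15.2,-0.22,0],[-4,0.2,-19,-0.28,0],[-4.7,0.2,-22.5,-0.32,0],[-5.2,0.2,-25.7,-0.338,0],[-5.2,0.2,-25.7,-0.338,0],[-5.2,0.2,-25.7,-0.338,0],[-5.2,0.2,-25.7,-0.338,0]])

```text
clock: 45.77
position: [0.5299, -0.0916, 0.2902]
ee_rot: [-0.14, 0.695, -0.691, 0.14]
ft_force: [-0.7, 0.7, -1.8]
grip_width: 0.318
```

```bash
python3 -c "
from h import *
np.set_printoptions(precision=4,suppress=True)
q,im=snap('scene','s23');o,r=axes();x=r.as_matrix()[:,0];print(o,r.apply([0,1,0]),x)
tip=o-x*.1775+[0,0,-.111];print(tip,proj(q,tip))
S=cv2.cvtColor(im,cv2.COLOR_BGR2HSV)[:,:,1].astype(int);u,v=map(int,proj(q,tip));print(u,v);print(S[v-8:v+9,u-8:u+9])
for d in (.05,.067,.075): to(o+[-d,0,0])
"
```

```text
[ 0.5299 -0.0923  0.2904] [-0.0007  0.006  -1.    ] [-0.9217 -0.388  -0.0017]
[ 0.6935 -0.0234  0.1797] [283.2744 189.4229]
283 189
[[115 124 140 151 158 155 137  87  31  63 121 131  98  37   9  29  55]
 [131 147 157 158 161 155 137  92  31  58 116 131  98  39  12  25  50]
 [152 158 160 159 159 156 142  96  35  51 110 131 101  41  10  23  46]
 [157 157 156 157 157 157 145 103  39  42 104 132 104  43  12  19  43]
 [157 158 158 157 155 156 144 109  43  38 100 132 107  48  10  14  41]
 [155 158 156 156 158 155 147 112  46  31  97 133 112  49   7  14  37]
 [155 157 155 156 156 158 148 117  51  29  90 129 114  51  12  14  37]
 [155 157 156 156 156 157 149 124  59  29  92 132 118  61  12  17  37]
 [155 155 156 156 156 155 150 129  70  40  98 135 123  67  10  12  37]
 [156 157 156 155 156 156 152 137 103  84 114 141 124  69  14  12  35]
 [158 157 156 157 155 156 154 148 135 129 139 148 128  73  14  12  35]
 [158 156 155 155 155 155 157 155 152 152 156 153 133  80  19  12  33]
 [158 156 156 157 155 155 156 156 157 156 156 153 135  86  25  12  34]
 [154 157 156 156 156 156 155 156 155 156 158 153 139  91  32  12  31]
 [155 157 154 155 156 156 155 156 157 156 158 155 138  98  35  12  29]
 [157 155 157 156 156 156 155 155 156 155 156 156 141 104  41  12  27]
 [156 156 156 157 157 158 157 155 156 155 156 155 143 107  45  14  27]]
shift [ 4.61  0.   -1.94]
shift [ 6.18  0.   -2.6 ]
shift [ 6.91  0.01 -2.91]
```

Call:
arm_command(targets=[[0,2.5,0,0,0],[0,5,0,0,0],[0,7.5,0,0,0],[0,9.5,0,0,0],[0,10.9,0,0,0],[0,10.9,0,0,0],[0,10.9,0,0,0]])

```text
clock: 46.4
position: [0.53, -0.0914, 0.1819]
ee_rot: [-0.14, 0.695, -0.691, 0.14]
ft_force: [1.5, 0.6, -0.5]
grip_width: 0.323
```

Call:
arm_command(targets=[[0.8,0,-0.3,0,0],[1.6,0,-0.7,0,0],[2.4,0,-1,0,0],[3.2,0,-1.4,0,0],[4,0,-1.7,0,0],[4.8,0,-2,0,0],[5.4,0,-2.3,0,0],[6,0,-2.5,0,0],[6.2,0,-2.6,0,0],[6.2,0,-2.6,0,0]])

```text
clock: 47.23
position: [0.4625, -0.0905, 0.1823]
ee_rot: [-0.14, 0.695, -0.691, 0.141]
ft_force: [0.8, 0.8, -2.1]
grip_width: 0.315
```

Call:
arm_command(targets=[[0.2,0,-0.1,0,0],[0.4,0,-0.17,0,0],[0.4,0,-0.17,0,0]])

```text
clock: 47.48
position: [0.4587, -0.0903, 0.1822]
ee_rot: [-0.14, 0.695, -0.691, 0.141]
ft_force: [-0.4, -0.7, -0.6]
grip_width: 0.319
```

Call:
arm_command(targets=[[0.15,0,-0.06,0,0],[0.3,0,-0.13,0,0],[0.3,0,-0.13,0,0]])

```text
clock: 47.73
position: [0.4559, -0.0904, 0.1826]
ee_rot: [-0.14, 0.695, -0.691, 0.142]
ft_force: [0.8, -0.3, 0.8]
grip_width: 0.321
```

```bash
python3 -c "
from h import *
np.set_printoptions(precision=4,suppress=True,linewidth=250)
q,im=snap('scene','s24');o,r=axes()
for a in (0,.25,.5,.75,1): 
  t=.5-a; X=[.4455+.195+.06*np.sin(t),-.024,.03+.06*np.cos(t)]; print(a,proj(q,X))
tip=o-r.as_matrix()[:,0]*.1775+[0,0,-.111];print(o,tip,proj(q,tip))
g=cv2.cvtColor(im,cv2.COLOR_BGR2GRAY)
g0=cv2.cvtColor(cv2.imread('pics/scene0.png'),cv2.COLOR_BGR2GRAY)
for G in (g,g0): print(G[194:222,284:318])
"
```

```text
0 [290.9017 213.0352]
0.25 [294.1124 209.5434]
0.5 [297.5625 206.9185]
0.75 [301.0181 205.3207]
1 [304.2536 204.8325]
[ 0.4559 -0.0903  0.1826] [ 0.6194 -0.0212  0.0723] [303.2915 208.9761]
[[150 150 150 141 122 106 105 109 116 120 123 123 124 123 126 128 123 111  96  92  98 103 103 101 103 104 104 102 101 101 100  99  99 100]
 [150 150 150 142 125 108 105 109 117 122 126 127 127 128 124 121 116 107  95  92  96 100  99  98 100 103 104 103 103 102 101 100 100 102]
 [152 152 151 143 128 109 104 110 117 124 128 130 129 127 121 115 109 100  93  92  95 100 101  99 101 102 103 104 104 104 103 103 103 104]
 [153 153 152 145 128 110 104 109 115 119 125 128 129 129 127 119 109  99  93  92  96 101 102 101 102 103 104 104 104 104 104 104 103 104]
 [151 152 152 145 128 109 104 108 110 113 115 120 124 128 128 120 109  99  93  93  95 102 104 105 103 104 104 104 104 104 104 103 104 104]
 [149 151 151 145 128 109 105 107 109 108 107 110 115 116 114 108  99  94  93  93  97 103 104 105 104 104 104 104 103 104 103 105 103 104]
 [146 147 148 144 128 110 103 107 110 109 106 104 102  95  84  79  79  85  9
[... 6175 characters left out ...]
111]
 [142 141 142 143 144 145 146 145 145 145 145 147 151 152 148 135 121 114 111 119 140 154 159 160 159 159 156 151 143 129 115 101  95  99]
 [141 141 140 141 141 142 143 145 147 150 150 151 151 147 136 123 114 112 110 126 147 159 159 158 160 159 159 158 157 152 143 130 115 102]
 [141 141 142 141 140 141 140 143 148 155 154 149 141 129 116 109 110 111 110 128 151 158 157 156 156 158 158 158 159 159 157 152 144 130]
 [139 140 141 141 142 142 140 140 145 152 147 134 119 107 102 102 108 107 107 124 145 153 149 145 146 155 159 159 159 160 159 159 157 153]
 [139 139 139 141 141 142 138 131 131 133 124 103  93  92  94  99 100 100  99 114 133 145 142 132 130 146 156 158 156 158 159 159 160 160]]
```

The bar is already past its starting angle (shifted about 1 px in the scene view), but there is no stop force yet. Pulling on until the stop is felt.

Call:
arm_command(targets=[[0.15,0,-0.06,0,0],[0.3,0,-0.13,0,0],[0.3,0,-0.13,0,0]])

```text
clock: 48.03
position: [0.4532, -0.0905, 0.1829]
ee_rot: [-0.139, 0.695, -0.691, 0.142]
ft_force: [5.1, -0.5, -1.2]
grip_width: 0.317
```

Call:
arm_command(targets=[[0.1,0,-0.04,0,0],[0.2,0,-0.09,0,0],[0.2,0,-0.09,0,0]])

```text
clock: 48.28
position: [0.4523, -0.0901, 0.1831]
ee_rot: [-0.138, 0.695, -0.691, 0.143]
ft_force: [12.4, 1.3, -6.3]
grip_width: 0.314
```

Call:
arm_command(targets=[[0.2,0,-0.09,0,0],[0.3,0,-0.13,0,0],[0.3,0,-0.13,0,0]])

```text
clock: 48.53
position: [0.451, -0.0896, 0.1834]
ee_rot: [-0.136, 0.695, -0.691, 0.145]
ft_force: [23.6, 2.9, -13.0]
grip_width: 0.317
```

Call:
arm_command(targets=[[-0.5,0,0.2,0,0],[-1.2,0,0.5,0,0],[-2,0,0.85,0,0],[-2,0,0.85,0,0],[-2,0,0.85,0,0]])

```text
clock: 48.95
position: [0.4684, -0.0902, 0.1818]
ee_rot: [-0.141, 0.695, -0.691, 0.141]
ft_force: [-0.7, 0.5, -2.4]
grip_width: 0.316
```

Call:
arm_command(targets=[[0,-3,0,0,0],[0,-7,0,0,0],[0,-11,0,0,0],[0,-11,0,0,0],[0,-11,0,0,0]])

```text
clock: 49.37
position: [0.4692, -0.0911, 0.2941]
ee_rot: [-0.139, 0.694, -0.692, 0.142]
ft_force: [-0.1, 0.1, -2.7]
grip_width: 0.317
```

```bash
python3 -c "
from h import *
q,im=snap('scene','s25');o,r=axes();print(o,r.apply([0,1,0]))
g=cv2.cvtColor(im,cv2.COLOR_BGR2GRAY);g0=cv2.cvtColor(cv2.imread('pics/scene0.png'),cv2.COLOR_BGR2GRAY)
for G in (g0,g):
  M=(G[196:216,292:320]<60);y,x=np.nonzero(M);print(x.mean()+292,y.mean()+196,len(x))
to([.4945,-.350,.291],.066+np.pi/2)"
```

```text
[ 0.46829932 -0.09108266  0.29222302] [ 0.00104212  0.00567027 -0.99998338]
305.02 205.76 50
306.17543859649123 205.6315789473684 57
shift [ 7.670e+00 -2.000e-02  2.487e+01] turn 0.334
```

The lever is at its stop (24 N felt). Returning the rod.

Call:
arm_command(targets=[[1.1,0,3.7,0.05,0],[2.3,0,7.5,0.1,0],[3.5,0,11.3,0.16,0],[4.6,0,15,0.22,0],[5.8,0,18.8,0.28,0],[6.9,0,22,0.32,0],[7.7,0,24.9,0.334,0],[7.7,0,24.9,0.334,0],[7.7,0,24.9,0.334,0],[7.7,0,24.9,0.334,0]])

```text
clock: 50.25
position: [0.4944, -0.3492, 0.289]
ee_rot: [-0.024, 0.71, -0.704, 0.023]
ft_force: [0.0, 0.6, -1.2]
grip_width: 0.321
```

```bash
python3 -c "
from h import *
np.set_printoptions(precision=4,suppress=True)
p,im=snap('wrist','w26');o,r=axes();print(o,r.apply([0,1,0]))
to([.4956,-.3496,.1440],.066+np.pi/2)
hsv=cv2.cvtColor(im,cv2.COLOR_BGR2HSV)
for v in (20,40,60,80):
  s=hsv[v,280:360]; c=np.where(s[:,1]<60)[0]+280; print(v,c.mean(),len(c),r.inv().apply(pt(p,(c.mean(),v),o[2],1)-o))"
```

```text
[ 0.4947 -0.3488  0.2896] [-0.0006  0.0079 -1.    ]
shift [-0.08 14.56  0.2 ] turn 0.002
20 321.5 24 [-0.1137 -0.      0.0012]
40 321.5 24 [-0.1052 -0.      0.0012]
60 321.0 23 [-0.097 -0.     0.001]
80 320.5 24 [-0.0889 -0.      0.0008]
```

Call:
arm_command(targets=[[-0.1,3,0.2,0,0],[-0.1,6,0.2,0,0],[-0.1,9,0.2,0,0],[-0.1,11.5,0.2,0,0],[-0.1,13,0.2,0,0],[-0.1,14,0.2,0,0],[-0.1,14.6,0.2,0,0],[-0.1,14.6,0.2,0,0],[-0.1,14.6,0.2,0,0]])

```text
clock: 51.05
position: [0.4963, -0.3502, 0.1454]
ee_rot: [-0.023, 0.709, -0.704, 0.024]
ft_force: [-1.7, 4.9, -1.5]
grip_width: 0.314
```

Call:
arm_command(targets=[[0,0.1,0,0,0],[0,0.1,0,0,50],[0,0.1,0,0,90],[0,0.1,0,0,100],[0,0.1,0,0,100],[0,0.1,0,0,100],[0,-3,0,0,100],[0,-7,0,0,100],[0,-11,0,0,100],[0,-15,0,0,100]])

```text
clock: 51.88
position: [0.4956, -0.3522, 0.2969]
ee_rot: [-0.023, 0.709, -0.705, 0.024]
ft_force: [1.1, 0.6, 0.4]
grip_width: 0.998
```

Call:
arm_command(targets=[[2.5,-4,0,0,100],[6,-6,0,0,100],[9,-6,-2,0,100],[9,-6,-5,0,100],[9,-6,-8,0,100],[9,-6,-8,0,100]])

```text
clock: 52.38
position: [0.4013, -0.2738, 0.3567]
ee_rot: [-0.024, 0.708, -0.705, 0.026]
ft_force: [0.3, 0.9, 0.6]
grip_width: 0.999
```

```bash
python3 -c "
from h import *
p,w=snap('wrist','w27');q,s=snap('scene','s27');t,im=snap('top','t27');print(axes()[0])
cv2.imwrite('pics/final.png',np.vstack([np.hstack([w[:330,80:560],cv2.resize(im[150:310,420:520],(206,330)),np.zeros((330,114,3),np.uint8)]),cv2.resize(s[80:280,150:500],(800,457),interpolation=cv2.INTER_CUBIC)[:270]]))"
```

```text
[ 0.4005949  -0.27909434  0.35556593]
```

View pics/final.png

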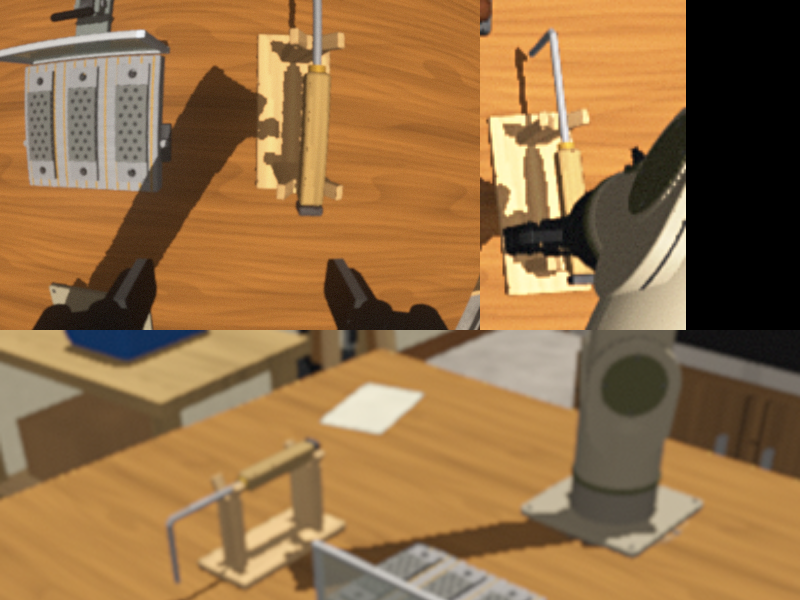

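The final view shows all three plates on their pins and flush, the rod in its rest with the hook down, and the lever towards the guard. Handing in.

```bash
python3 -c "
from h import *
a=cv2.cvtColor(cv2.imread('pics/scene0.png'),cv2.COLOR_BGR2GRAY).astype(int);b=cv2.cvtColor(cv2.imread('pics/s27.png'),cv2.COLOR_BGR2GRAY).astype(int)
d=abs(a-b);print('rod region diff',d[125:195,215:300].max(),(d[125:195,215:300]>40).sum(),'spray/chisel/plane',[(d[v0:v1,u0:u1]>40).sum() for u0,u1,v0,v1 in((298,332,225,292),(336,420,272,332),(215,260,198,234))])
print(manip.hand_in())"
```

```text
rod region diff 103 310 spray/chisel/plane [np.int64(0), np.int64(444), np.int64(0)]
the job is handed in; nothing more can be done
None
```

The honing station is loaded and clamped, and I handed the job in at about 52 s on the robot's clock. The hand-in gave no verdict.

**What I did:**
1. Pushed the lever fully away from the guard with the hooked rod and laid the rod back in its rest.
2. Lowered all three plates over their pins.
3. Pulled the lever back to its stop with the hook and laid the rod back again.

**What the last checks showed:**
- **Plates:** each one met the block at the expected flush height. The final picture shows all three on their pins.
- **Lever:** its bar measured at angle 0 after the push. On the pull I felt the stop, about 24 N along the pull, and the bar ended slightly past where it started.
- **Rod:** it looks seated in the rest with the hook hanging down. The before/after picture still differed in that area (310 pixels). I didn't trace this; it may be the arm's shadow or a small shift.
- **Bystanders:** the spray bottle and block plane show no changed pixels. The chisel's area shows 444. That box also covers part of the mat where a plate used to lie, which is probably the cause, but I did not separate the two.

**What went wrong on the way:**
- **Knocked plate:** one plate had been moved about 4 cm before I reached for it. My first descent came down on it with about 50 N of wrist force.
- **Tool tilt:** running a wrist joint (joint 7) into its limit tilted the tool by 0.044 rad. I corrected that before handling the plates.
- **Pin catch:** the second plate caught on its pins once, with wrist force up to about 94 N. I raised it, shifted it and seated it.
- **Force limits:** the wrist force stayed under 120 N in every reading. I could not check the 40 N limit on what the arm or gripper body presses on.

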